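Tighten a digestion vessel's collar with a tommy bar

TASK

The steel digestion vessel has only been closed by hand. Take the bar from its rest and use it in the collar's side holes to screw the collar clockwise (seen from above) until it is fully home, moving the bar to another hole each time the studs stop its swing; turn the collar with the bar only, never with the gripper. Then lay the bar back on its rest as it lay before, and leave the bottle, the beaker and the petri dish standing where they are.

Things in the scene. Friction and masses are not known exactly. Their poses are not given: they have to be found in the camera images.
- vessel: Steel pressure vessel bolted upright in a round dark stand (190 mm across, fixed; 163 mm high to the tip of the brass fitting on top). Origin: underside of the stand on the vessel's vertical axis; z up; -x is its front, roughly towards the robot. Flange 180 mm across, its top 80 mm above the bench. Three steel studs stand on it at azimuths 0, 120 and 240 degrees about z from its x axis.
- stud_left (a point): On the axis of the stud at 120 degrees, front left of the vessel, at the height of the collar's holes. Studs are 12 mm thick, 125 mm high, 78 mm from the vessel's axis, with nuts 21 mm across on the flange. Bar in a hole: it strikes this stud when it points 51 degrees clockwise (seen from above) off the vessel's -x direction, outward from the axis.
- stud_right (a point): The same for the stud at 240 degrees, front right: the bar strikes it 51 degrees anticlockwise off -x. Between the two the bar swings freely; a withdrawn bar held level with its tip 52 to 65 mm from the axis passes too.
- collar_hub (a point): Centre of the collar, on the vessel's axis at the height of its holes (105 mm at home). Plain metal ring nut, 96 mm across, 24 mm up and down from here; in its side six round level blind holes 14 mm wide, 26 mm deep (floors 22 mm from the axis). The frame turns with it: a hole runs out along +x, the rest every 60 degrees. At home holes stand 28 deg anticlockwise and 32 clockwise of the vessel's -x.
- collar (a joint): Angle of the collar, rad: 0 fully home at its stop, negative before; grows clockwise seen from above. Starts at -2.41 to -1.70 (97 to 138 degrees to go), stays where left; steady friction about 0.7 N m (5 N at the bar's handle). It sinks 0.95 mm per rad, closing the thin gap over the flange; at home the black line on its side meets the black line on the flange.
- bar_handle (a point): Centre, on the axis, of the handle of the loose steel tommy bar (about 270 g): a round knurled handle 20 mm thick, 84 mm long, from which a round rod 11 mm thick and 76 mm long with a tapered end runs along the point's +x. The centre of mass lies about 17 mm from here towards the rod. With the rod at the floor of a hole this point is 140 mm from the collar's axis.
- bar_tip (a point): The rod's end on the bar's axis, 118 mm along +x from the handle's centre. In a hole the bar has 1.5 mm of play all round, so while it drives the collar it may run 7 to 12 degrees ahead of the hole's own direction.
- bar_rest: Grey plastic rest for the bar, fixed: foot 160 x 58 x 10 mm, two V-notched posts 10 mm thick, up to 66 mm high. Origin: underside; x along the bar towards the rod's end. The post at x = -63 mm carries the handle's back, that at +55 mm the rod. In the notches the bar is level, its axis 50 mm above the bench over the x axis, handle centre at about x = -30 mm, free for the fingers.
- bottle_mid (a point): Dark brown square open-necked bottle, 67 mm wide and 156 mm tall; point half-way up its axis. Loose bystander.
- beaker_mid (a point): Small empty glass beaker, 55 mm wide and 70 mm tall; point half-way up its axis. Loose bystander.
- petri_mid (a point): Closed petri dish, 89 mm across and 15 mm tall; point at its centre. Loose bystander.
Not all that is in view belongs to the job. What is shaped like the bar_rest but purple is not meant. Of the things that look like the part that bears bar_handle, the larger one is meant.

How it is judged (in metres and radians):
On the way:
1. the collar is fully home with the bar's end still in one of its holes (value of joint collar above -0.07 rad and distance between bar_tip and collar_hub below 0.038 m), for 0.1 s.
At the end, for the whole second after the job is handed in: Collar within 0.07 rad of its stop; bar at rest in both notches as at the start: handle centre within 8 mm of the rest's x axis, 44 to 56 mm above the bench, 15 to 55 mm behind the rest's origin, bar within 0.12 rad of that axis (value of joint collar above -0.07 rad and z of bar_handle in the frame of bar_rest between 0.044 and 0.056 m and y of bar_handle in the frame of bar_rest between -0.008 and 0.008 m and x of bar_handle in the frame of bar_rest between -0.055 and -0.015 m and angle between the x axis of bar_handle and the x axis of bar_rest, either way round below 0.12 rad and linear speed of bar below 0.02 m/s); the robot touches nothing.
It fails at once if the gripper or arm pushes on the collar itself (contact force between any of the fingers, the arm and collar above 4 N).
It fails at once if the bottle, the beaker or the petri dish is shifted by more than 25 mm or knocked over (distance of any of bottle_mid, beaker_mid, petri_mid from where it was at the start of the episode above 0.025 m).
It also fails if it takes over 72 s, if anything falls off the work surface, if the arm or the gripper's body presses on something with over 40 N, if the wrist force passes 120 N, or if a joint passes its speed limit or range.

ROBOT

A 6-joint arm with a two-finger parallel gripper is mounted at the origin on a cart in front of the work surface, level with it; the furniture and walls round the work are solid. World frame = base frame: x ahead of the robot, y to its left, z up, the work surface at z = 0. Lengths are in mm, angles in rad, forces in N, time in s.
With the tool pointing down it reaches from about 300 to 875 mm from the base axis. Payload 6.4 kg.
Tool frame: the origin (TCP) lies midway between the tips of the shut fingers; the grasp point (between the pads) lies 19 mm behind it; x points along the fingers, y is the direction in which the jaws open and shut, and the axes are right-handed (so a half turn about x gives the same grasp; the last joint's range is limited). The gripper opens to 88 mm and grips with 3 to 60 N. Pads are 18 mm wide; open, the fingers measure 123 mm over their backs; the gripper's body (75 mm by 187 mm) begins 45 mm behind the grasp point.
Start: joints at [1.059, 0.181, 1.607, -0, 1.354, -0.206], TCP at [173.096, 548.342, 238.714] pointing down, gripper open.
Joint ranges: [-2.99, 2.99], [-0.89, 2.07], [0.3, 2.58], [-1.14, 4.28], [0, 2.63], [-3.12, 3.12]. Speed limits (rad/s): [2.57, 2.57, 3.01, 3.14, 3.14, 3.14].

INTERFACE

Orientations are given as a rotation vector (axis times angle).
In Python, from station import bot, grab_frame gives the robot as it stands.
- The arm moves only by the tool step_arm, never from a script. Its argument "plan" is one flat list of numbers, 6 for each row, row after row: the shift along the tool's x, y, z in m, then the turn, a rotation vector about the tool's x, y, z in rad. A call has 1 to 8 rows; each row shifts and turns the commanded pose from where the row before left it, along the tool's axes as they then stand; what a row does not reach is not made up. A row lasts 1/8 s, in which the tool goes at most 62.5 mm and 10.7 degrees, less where a joint would pass 70% of its speed; a pose out of reach is approached as far as the arm can. A call with a gripper value outside its range is refused whole. "jaw" is the closure, from -1 (fully open) to 1 (shut), set as the call begins (left out, the last holds). The fingers move at their own pace and stop on an object; the grip force is fixed at half the most. Time passes only in rows, so rows that do not move let the fingers close. It gives the time, the measured TCP pose, the force and the opening at its end, in the units of the state.
- bot.sense(): the state, without advancing time (a new reading comes with each control period).
- grab_frame(name): name is "scene" or "top"; returns a dict with "pixels" (400x640x3 uint8, red, green, blue), "K" (3x3 intrinsics, pixels), "dist" ([k1, k2, p1, p2, k3] as OpenCV has them; the pictures are not rectified), "position" and "rotation" of the camera in the world. Camera axes: x right, y down, z forward; pixel columns grow to the right and rows downward; lengths in mm; the calibration is good to about 2 mm. A picture is of the moment at which its call begins. There is no depth.
- bot.sign_off(): hands the job in, once; it reports no verdict.
The state is a dict: "time": time; "q": joint angles; "dq": joint speeds; "joint_torque": joint torques, N m; "ee_pos": TCP position; "orientation": TCP orientation; "force": force on the tool from outside, world axes, zero at the start; "moment": the same for the moment, N m; "finger_gap": opening from 0.0 (shut) to 1.0 (fully open).
Only numpy, scipy, OpenCV 4.12 (cv2) and the standard library are available. Lean on these libraries where they do the work, as an engineer would, in place of code of your own. Each camera call takes 0.05 s, during which the arm holds its last target.

## Working session

There is one attempt and no reset: what is moved stays moved. The work goes in short steps, Python scripts to look and compute and a tool call to move; the robot and the scene stay as the last step left them, time stands still between calls to the robot, and variables do not carry over. Pictures are saved under pics/ and viewed, and the job is handed in when it is done.

Besides the shell and the picture viewer there is one more tool, called after "Call:" by a JSON object that holds its "op" and its "data", one argument or row to a line. step_arm: Moves the arm, as the interface text tells. Its arguments: {"type":"object","properties":{"plan":{"type":"array","items":{"type":"number"}},"jaw":{"type":"number"}},"required":["plan"]}

```bash
ls; mkdir -p pics
python3 - <<'E'
from station import bot, grab_frame
import cv2,numpy as np
print(bot.sense())
for n in("scene","top"):
    f=grab_frame(n); cv2.imwrite(f"pics/{n}0.png",f["pixels"][:,:,::-1]); print({k:np.round(v,3).tolist() for k,v in f.items() if k!="pixels"})
E
```

```text
pics
{'time': 0.0, 'q': array([ 1.05870997e+00,  1.81489974e-01,  1.60799387e+00, -1.26095366e-05,
        1.35379547e+00, -2.06286702e-01]), 'dq': array([-0.00041614,  0.00057343, -0.00092202, -0.00178112, -0.00210985,
       -0.00010675]), 'joint_torque': array([ 1.77988175e-03, -4.33855963e+01, -3.41858625e+01,  7.04052625e-02,
        3.84617387e-02, -1.46805623e-04]), 'ee_pos': array([172.82230742, 547.85949748, 237.8456827 ]), 'orientation': array([ 0.23877466,  1.55802093, -0.24126994]), 'force': array([-0.72121094,  0.50032964,  0.25749117]), 'moment': array([0.01117151, 0.01538175, 0.01446174]), 'finger_gap': 1.0020622938397374}
{'K': [[405.503, 0.0, 315.89], [0.0, 405.503, 196.853], [0.0, 0.0, 1.0]], 'dist': [-0.0, 0.0, 0.0, 0.0, 0.0], 'position': [79.959, -759.922, 706.87], 'rotation': [-2.103, 0.584, -0.335]}
{'K': [[423.048, 0.0, 312.687], [0.0, 423.048, 197.583], [0.0, 0.0, 1.0]], 'dist': [-0.113, 0.0, 0.0, 0.0, 0.0], 'position': [328.504, -1.016, 1517.627], 'rotation': [-2.111, 2.166, -0.153]}
```

View pics/scene0.png

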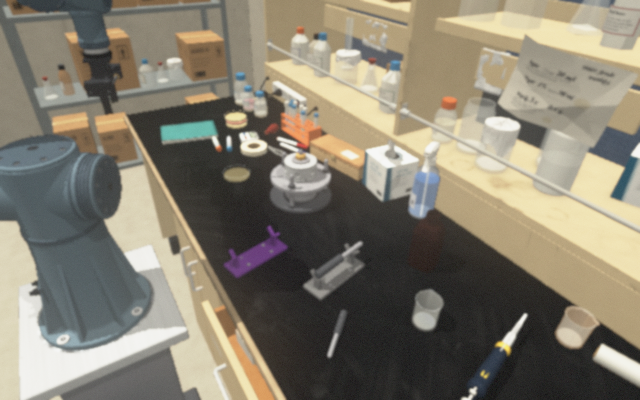

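View pics/top0.png

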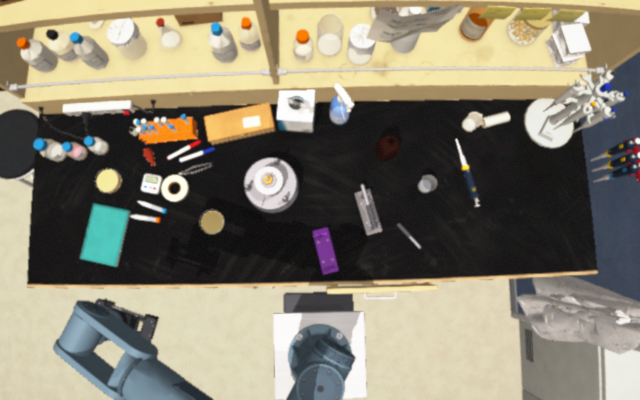

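```bash
cat > h.py <<'E'
from station import bot, grab_frame
import cv2,numpy as np
from scipy.spatial.transform import Rotation as R
def cam(f):
    r=np.array(f["rotation"],float); M=R.from_rotvec(r).as_matrix() if r.size==3 else r
    return M,np.array(f["position"],float)
def proj(f,P):
    M,p=cam(f); P=np.atleast_2d(np.array(P,float)); 
    rv=cv2.Rodrigues(M.T)[0]; tv=-M.T@p
    return cv2.projectPoints(P,rv,tv,np.array(f["K"]),np.array(f["dist"],float))[0].reshape(-1,2)
def ray(f,uv):
    M,p=cam(f); n=cv2.undistortPoints(np.array(uv,float).reshape(-1,1,2),np.array(f["K"]),np.array(f["dist"],float)).reshape(-1,2)
    return p,np.c_[n,np.ones(len(n))]@M.T
def onz(f,uv,z):
    p,d=ray(f,uv); return p+d*((z-p[2])/d[:,2])[:,None]
def crop(f,name,x0,y0,x1,y1,s):
    im=f["pixels"][y0:y1,x0:x1,::-1]; im=cv2.resize(np.ascontiguousarray(im),None,fx=s,fy=s,interpolation=cv2.INTER_CUBIC)
    cv2.imwrite("pics/"+name,im)
def save(): 
    pass
E
python3 - <<'E'
from h import *
import pickle
f=grab_frame("top");g=grab_frame("scene")
pickle.dump((f,g),open("f0.pkl","wb"))
crop(f,"t1.png",230,140,310,220,8)
crop(f,"t2.png",310,170,440,260,6)
crop(g,"s1.png",255,140,345,220,8)
crop(g,"s2.png",215,220,375,310,5)
print(proj(f,[[300,0,0],[400,0,0],[300,100,0]]))
E
```

```text
[[317.15313012 269.87939215]
 [316.42575932 241.67390481]
 [288.99882539 270.5512109 ]]
```

View pics/t1.png

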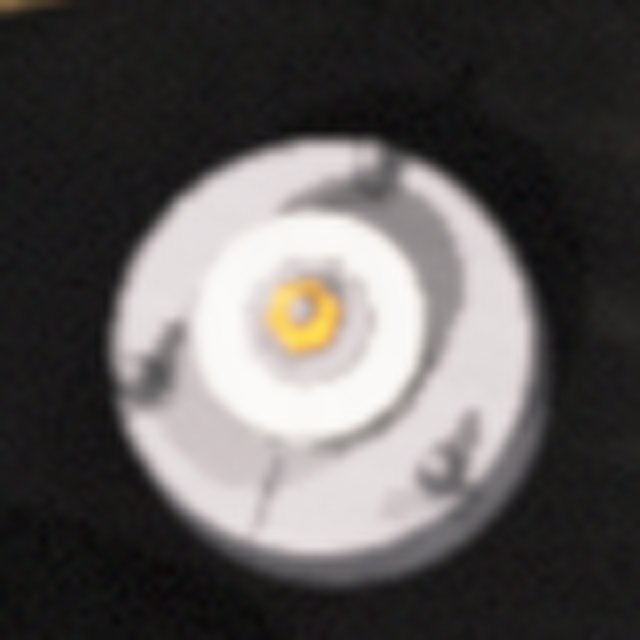

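View pics/t2.png

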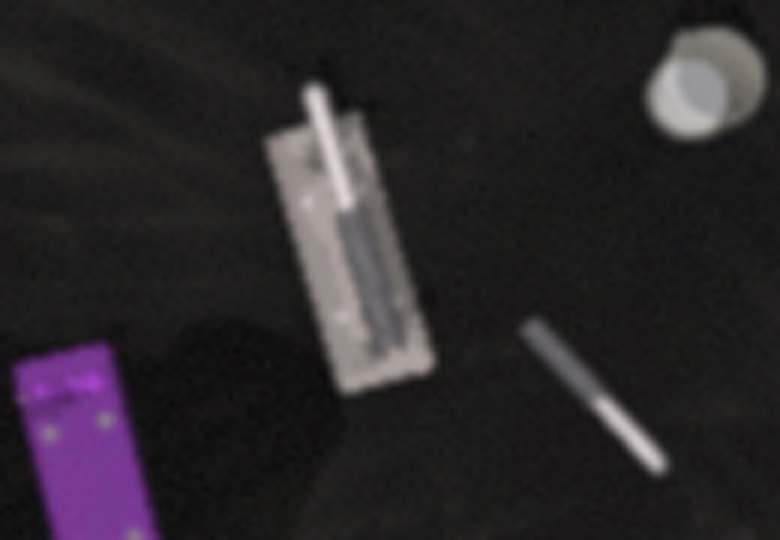

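View pics/s1.png

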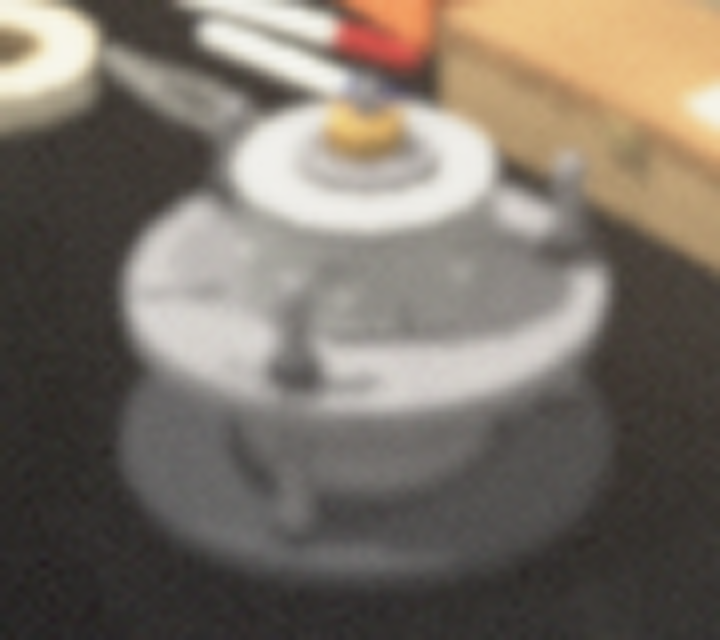

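View pics/s2.png

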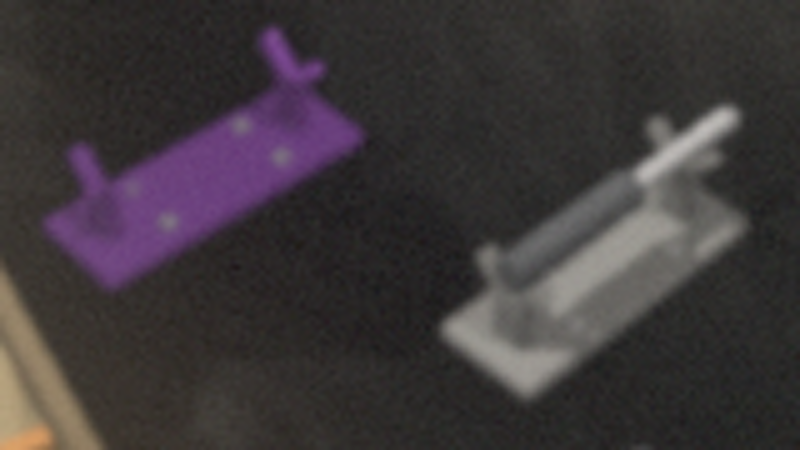

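```bash
cat > fit.py <<'E'
from h import *
import pickle
from scipy.optimize import least_squares
f,g=pickle.load(open("f0.pkl","rb"))
def un(pts,x0,y0,s): return (np.array(pts,float)+.5)/s-.5+[x0,y0]
# rest: foot top corners z=10 : (±80,±29)
T=un([(265,140),(360,112),(437,365),(345,393)],310,170,6); Tm=[(80,29),(80,-29),(-80,-29),(-80,29)]
S=un([(442,325),(530,400),(748,222)],215,220,5); Sm=[(-80,29),(-80,-29),(80,-29)]
Bt=un([(315,86),(346,207),(388,345)],310,170,6); Bs=un([(736,112),(637,182),(506,267)],215,220,5)
Bm=np.array([[88,0,50],[12,0,50],[-72,0,50]])
def tf(p,P):
    c,s=np.cos(p[2]),np.sin(p[2]); P=np.array(P,float); o=P.copy(); o[:,0]=c*P[:,0]-s*P[:,1]+p[0]; o[:,1]=s*P[:,0]+c*P[:,1]+p[1]; return o
z10=lambda m:np.c_[np.array(m,float),np.full(len(m),10.)]
def res(p): return np.r_[(proj(f,tf(p,z10(Tm)))-T).ravel(),(proj(g,tf(p,z10(Sm)))-S).ravel()]
rest=least_squares(res,[500,-180,.2]); print("rest",rest.x,np.round(rest.fun,1))
def resb(p): return np.r_[(proj(f,tf(p,Bm))-Bt).ravel(),(proj(g,tf(p,Bm))-Bs).ravel()]
bar=least_squares(resb,rest.x); print("bar",bar.x,np.round(bar.fun,1))
a=onz(f,Bt,50);b=onz(g,Bs,50);print(a,b)
print("bottle etc", onz(f,[(388,147),(428,183),(211,221),(108,180)],0))
E
python3 fit.py; python3 -c "
from h import *
s=bot.sense();print(R.from_rotvec(s['orientation']).as_matrix().round(3))"
```

```text
rest [ 4.99773627e+02 -1.88853968e+02  2.55134236e-01] [ 0.4  0.4 -0.1  0.7  0.2  1.   0.   0.9 -0.   0.3  0.6 -1.3  1.  -0.7]
bar [ 5.10420406e+02 -1.83572941e+02  2.20388712e-01] [-0.6  0.  -0.1  0.6 -0.8  0.8  0.7  0.  -0.2  0.2  0.8  0.3]
[[ 596.3377688  -166.35549683   50.        ]
 [ 524.11182109 -181.43024256   50.        ]
 [ 442.80385473 -202.36269115   50.        ]] [[ 594.94251362 -163.37925523   50.        ]
 [ 522.85306951 -180.74830218   50.        ]
 [ 439.11302692 -197.4199138    50.        ]]
bottle etc [[ 742.12820412 -274.50668053    0.        ]
 [ 602.74541981 -414.89069703    0.        ]
 [ 483.51629703  380.86134653    0.        ]
 [ 647.38154463  780.97658907    0.        ]]
[[-0.001  0.301  0.954]
 [-0.001  0.954 -0.301]
 [-1.    -0.001 -0.   ]]
```

```bash
cat > vfit.py <<'E'
from fit import *
# circles: silhouette left/right/top/bottom extents
def circ(v,r,z,n=360):
    a=np.linspace(0,2*np.pi,n,endpoint=False); return np.c_[v[0]+r*np.cos(a),v[1]+r*np.sin(a),np.full(n,z)]
def az(v,r,d,z): a=v[2]+np.radians(d); return [v[0]+r*np.cos(a),v[1]+r*np.sin(a),z]
def draw(fr,x0,y0,x1,y1,s,v,name,extra=[]):
    im=np.ascontiguousarray(fr["pixels"][y0:y1,x0:x1,::-1]); im=cv2.resize(im,None,fx=s,fy=s,interpolation=cv2.INTER_CUBIC)
    c=lambda P:np.round(((proj(fr,P)-[x0,y0]+.5)*s-.5)).astype(int)
    for r,z,col in((90,80,(0,255,0)),(48,131,(255,0,0)),(48,83,(255,128,0)),(95,0,(0,255,255))): cv2.polylines(im,[c(circ(v,r,z))],True,col,1)
    for d in(0,120,240): cv2.polylines(im,[c([az(v,78,d,80),az(v,78,d,125)])],False,(0,0,255),1); cv2.polylines(im,[c(circ(az(v,78,d,0),6,125))],True,(0,0,255),1)
    t=c([[v[0],v[1],163]])[0]; cv2.circle(im,t.tolist(),4,(255,0,255),1)
    for P in extra: cv2.polylines(im,[c(P)],False,(255,0,255),1)
    cv2.imwrite("pics/"+name,im)
if __name__=="__main__":
    Ft=un([(108,345),(540,345),(321,136)],230,140,8)
    def ext(fr,C): q=proj(fr,C); return np.array([q[:,0].min(),q[:,0].max(),q[:,1].min(),q[:,1].max()])
    obs_t=np.array([un([(108,345)],230,140,8)[0,0],un([(540,345)],230,140,8)[0,0],un([(0,134)],230,140,8)[0,1],un([(0,553)],230,140,8)[0,1]])
    obs_s=np.array([un([(122,345)],255,140,8)[0,0],un([(612,345)],255,140,8)[0,0],un([(0,412)],255,140,8)[0,1]])
    tt=un([(305,310)],230,140,8); 
    nt=un([(372,178),(145,392),(440,480)],230,140,8)
    def r(v):
        e=ext(f,circ(v,90,80))-obs_t; h=(ext(g,circ(v,90,80))[[0,1,3]]-obs_s)
        n=(proj(f,[az(v,78,d,85) for d in(0,120,240)])-nt).ravel()
        return np.r_[e,h,n]
    s=least_squares(r,[600,160,-.3]); v=s.x; print(v,s.fun.round(1))
    draw(f,230,140,310,220,8,v,"vt.png"); draw(g,255,140,345,220,8,v,"vs.png")
E
python3 vfit.py|tail -3
```

```text
[ 483.51629703  380.86134653    0.        ]
 [ 647.38154463  780.97658907    0.        ]]
[ 6.02162768e+02  1.56149362e+02 -3.12716199e-01] [ 0.9 -1.3  1.5  0.2  0.9 -0.6 -0.6  0.3 -0.1 -0.  -0.5  0.4 -0.5]
```

View pics/vt.png

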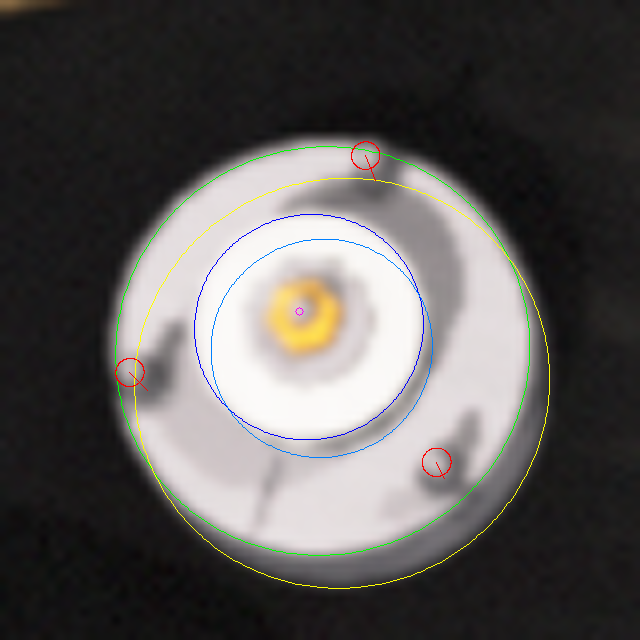

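View pics/vs.png

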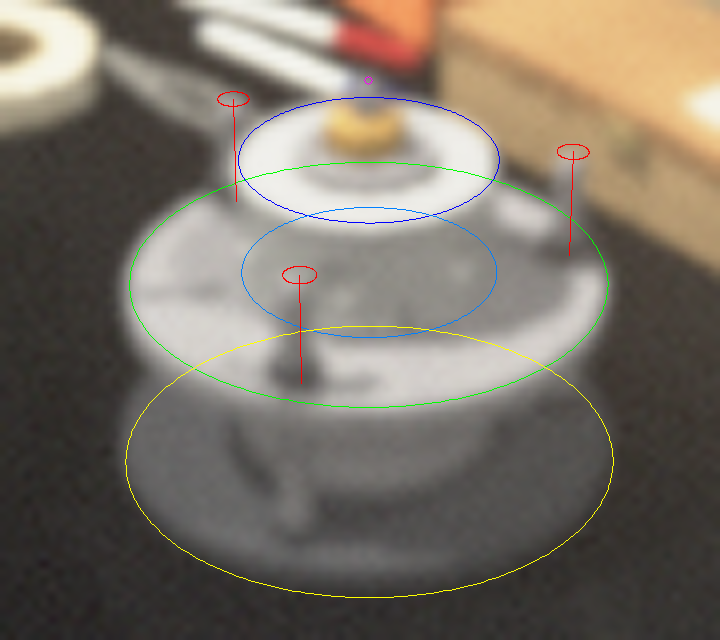

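```bash
cat > avg.py <<'E'
from h import *
def avg(n,k=10):
    fs=[grab_frame(n) for _ in range(k)]; f=dict(fs[0]); f["acc"]=np.mean([x["pixels"].astype(float) for x in fs],0); return f
def enh(fr,name,x0,y0,x1,y1,s,sharp=1.5,g=(0,255)):
    im=fr["acc"][y0:y1,x0:x1,::-1]; im=cv2.resize(im,None,fx=s,fy=s,interpolation=cv2.INTER_CUBIC)
    b=cv2.GaussianBlur(im,(0,0),1.2*s); im=im+sharp*(im-b); im=(im-g[0])*255/(g[1]-g[0]); cv2.imwrite("pics/"+name,im.clip(0,255).astype(np.uint8))
E
python3 - <<'E'
from avg import *
import pickle
a=avg("scene",8);b=avg("top",8);pickle.dump((a,b),open("av0.pkl","wb"))
enh(a,"es1.png",265,145,340,200,10,1.5,(60,255)); enh(b,"et1.png",240,150,305,215,9)
E
```

```text
(no output)
```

View pics/es1.png

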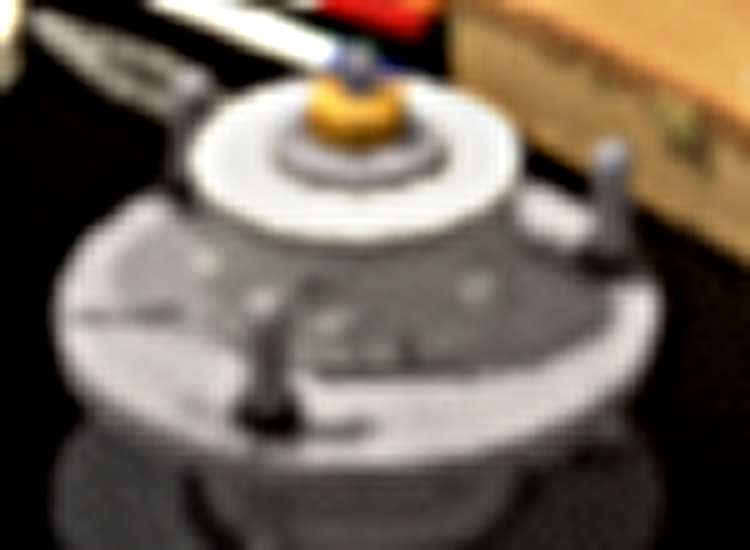

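View pics/et1.png

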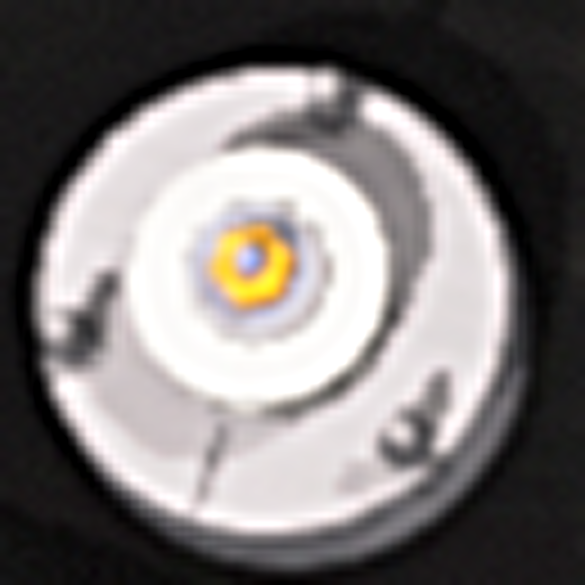

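```bash
cat > v2.py <<'E'
from vfit import *
st=un([(188,85),(265,303),(612,148)],265,145,10); stz=125
fl_s=[un([(50,0)],265,145,10)[0,0],un([(665,0)],265,145,10)[0,0],un([(0,465)],265,145,10)[0,1]]
tt=un([(330,92),(68,322),(405,425)],240,150,9)
flt=np.r_[un([(34,65)],240,150,9)[0],un([(511,532)],240,150,9)[0]] # l,top,r,bottom
col_t=np.r_[un([(127,147)],240,150,9)[0],un([(389,411)],240,150,9)[0]]
tip_t=un([(251,258)],240,150,9)[0]; tip_s=un([(358,48)],265,145,10)[0]
def ext(fr,C): q=proj(fr,C); return np.r_[q.min(0),q.max(0)]
def r(v):
    ot,os=v[3:5],v[5:7]
    A=(proj(g,[az(v,78,d,123) for d in(120,240,0)])+os-st).ravel()
    e=ext(g,circ(v,90,80))+np.r_[os,os]; B=np.array([e[0]-fl_s[0],e[2]-fl_s[1],e[3]-fl_s[2]])
    C=(proj(f,[az(v,78,d,120) for d in(0,120,240)])+ot-tt).ravel()
    # symmetric extents -> centre only
    e=ext(f,circ(v,90,80))-flt+np.r_[ot,ot]; D=(e[:2]+e[2:])/2*2
    e=ext(f,circ(v,48,131))-col_t+np.r_[ot,ot]; D2=(e[:2]+e[2:])/2*2
    T=proj(f,[[v[0],v[1],163]])[0]+ot-tip_t; U=proj(g,[[v[0],v[1],161]])[0]+os-tip_s
    return np.r_[A,B,C,D,D2,T,U,v[3:7]/.5]
s=least_squares(r,[602,156,-.31,0,0,0,0],loss="soft_l1"); v=s.x
if __name__=="__main__":
    print(v.round(3)); print(r(v).round(1))
    H=un([(205,262),(328,325),(475,290),(405,350)],265,145,10)-v[5:7]
    for h in H:
        p,d=ray(g,[h]); d=d[0]
        # intersect cylinder r=48
        a=d[0]**2+d[1]**2; q=p[:2]-v[:2]; b=q@d[:2]; t=(-b-np.sqrt(b*b-a*(q@q-48**2)))/a; P=p+t*d
        ang=np.degrees(np.arctan2(P[1]-v[1],P[0]-v[0])); print("z",P[2].round(1),"world az",ang.round(1),"cw from -x",((180+np.degrees(v[2])-ang)+180)%360-180)
E
python3 v2.py|tail -6
```

```text
[ 0.3 -0.5  0.3 -0.2  0.2  0.1  0.9 -0.8 -0.4 -0.4 -0.6 -1.   0.6 -0.3
  0.8  0.5  1.   0.3 -0.6 -0.2  0.1 -0.   1.   0.1 -0.6 -0.5  0.1]
z 101.9 world az 169.7 cw from -x -8.32140523327692
z 99.0 world az -130.4 cw from -x -68.22995390232671
z 102.9 world az -74.7 cw from -x -123.90221690974965
z 89.9 world az -103.5 cw from -x -95.14287203011162
```

```bash
cat > pl.py <<'E'
from h import *
from scipy.linalg import logm
def M(p,psi):
    c,s=np.cos(psi),np.sin(psi); T=np.eye(4); T[:3,:3]=np.array([[0,-s,c],[0,c,s],[-1,0,0]]); T[:3,3]=p; return T
def cur():
    s=bot.sense(); T=np.eye(4); T[:3,:3]=R.from_rotvec(s["orientation"]).as_matrix(); T[:3,3]=s["ee_pos"]; return T,s
def plan(A,B,n):
    D=np.linalg.inv(A)@B; rv=R.from_matrix(D[:3,:3]).as_rotvec(); S=R.from_rotvec(rv/n)
    # const shift per row d: sum_k S^k d = D[:3,3]
    W=sum((S**k).as_matrix() if k else np.eye(3) for k in range(n)); d=np.linalg.solve(W,D[:3,3])
    return np.r_[d/1000,rv/n]
def show(B,n):
    A,s=cur(); print("t",s["time"],"cur",A[:3,3].round(1),"psi",np.arctan2(A[1,2],A[0,2]).round(4),"F",s["force"].round(1),"gap",round(s["finger_gap"],3))
    print(n,"x",plan(A,B,n).round(5).tolist())
V=None
E
python3 - <<'E'
from pl import *
import v2; v=v2.v; print(v.round(3))
show(M([482,-190,160],.235),24)
for fr in (1,): pass
E
```

```text
rest [ 4.99773627e+02 -1.88853968e+02  2.55134236e-01] [ 0.4  0.4 -0.1  0.7  0.2  1.   0.   0.9 -0.   0.3  0.6 -1.3  1.  -0.7]
bar [ 5.10420406e+02 -1.83572941e+02  2.20388712e-01] [-0.6  0.  -0.1  0.6 -0.8  0.8  0.7  0.  -0.2  0.2  0.8  0.3]
[[ 596.3377688  -166.35549683   50.        ]
 [ 524.11182109 -181.43024256   50.        ]
 [ 442.80385473 -202.36269115   50.        ]] [[ 594.94251362 -163.37925523   50.        ]
 [ 522.85306951 -180.74830218   50.        ]
 [ 439.11302692 -197.4199138    50.        ]]
bottle etc [[ 742.12820412 -274.50668053    0.        ]
 [ 602.74541981 -414.89069703    0.        ]
 [ 483.51629703  380.86134653    0.        ]
 [ 647.38154463  780.97658907    0.        ]]
[ 6.01677e+02  1.55548e+02 -3.25000e-01  4.60000e-02 -2.96000e-01
 -2.29000e-01  6.60000e-02]
t 1.0 cur [173.1 548.3 238.7] psi -0.3057 F [ 0.1 -0.8  0.1] gap 0.998
24 x [0.00328, -0.0305, 0.01447, -0.02253, 0.0, 0.0]
```

The grey rest (top px ~368,211) carries a bar with a handle about 84 mm long. The loose bar at top px ~(410,235) is smaller, and the rest at (325,250) is purple. The bar on the grey rest is therefore the one meant, and crop t2 confirms it. The enhanced view shows collar holes at scene px ~(285,171), (298,177) and (312,174), so the collar is about 100° from home. Moving over the bar.

Call:
{"op": "step_arm", "data": {
  "plan": [0.00328,-0.0305,0.01447,-0.02253,0,0,0.00328,-0.0305,0.01447,-0.02253,0,0,0.00328,-0.0305,0.01447,-0.02253,0,0,0.00328,-0.0305,0.01447,-0.02253,0,0,0.00328,-0.0305,0.01447,-0.02253,0,0,0.00328,-0.0305,0.01447,-0.02253,0,0,0.00328,-0.0305,0.01447,-0.02253,0,0,0.00328,-0.0305,0.01447,-0.02253,0,0],
  "jaw": -1
}}

```text
time: 2.0
ee_pos: [231.1, 284.0, 212.5]
orientation: [0.098, 1.568, -0.097]
force: [-0.2, -0.3, 0.3]
finger_gap: 1.001
```

Call:
{"op": "step_arm", "data": {
  "plan": [0.00328,-0.0305,0.01447,-0.02253,0,0,0.00328,-0.0305,0.01447,-0.02253,0,0,0.00328,-0.0305,0.01447,-0.02253,0,0,0.00328,-0.0305,0.01447,-0.02253,0,0,0.00328,-0.0305,0.01447,-0.02253,0,0,0.00328,-0.0305,0.01447,-0.02253,0,0,0.00328,-0.0305,0.01447,-0.02253,0,0,0.00328,-0.0305,0.01447,-0.02253,0,0]
}}

```text
time: 3.0
ee_pos: [335.5, 34.9, 186.4]
orientation: [-0.043, 1.569, 0.043]
force: [0.4, 0.0, 0.2]
finger_gap: 1.003
```

Call:
{"op": "step_arm", "data": {
  "plan": [0.00328,-0.0305,0.01447,-0.02253,0,0,0.00328,-0.0305,0.01447,-0.02253,0,0,0.00328,-0.0305,0.01447,-0.02253,0,0,0.00328,-0.0305,0.01447,-0.02253,0,0,0.00328,-0.0305,0.01447,-0.02253,0,0,0.00328,-0.0305,0.01447,-0.02253,0,0,0.00328,-0.0305,0.01447,-0.02253,0,0,0.00328,-0.0305,0.01447,-0.02253,0,0]
}}

```text
time: 4.0
ee_pos: [482.7, -191.1, 159.9]
orientation: [-0.185, 1.563, 0.185]
force: [-0.6, -0.5, 0.6]
finger_gap: 1.002
```

Run:
```python
from pl import *
show(M([482,-190,31],.235),8)
import pickle
from avg import *
a,b=pickle.load(open("av0.pkl","rb"))
enh(b,"er.png",345,175,395,245,8); enh(a,"ers.png",295,235,375,305,9)
f=grab_frame("top"); crop(f,"g1.png",310,150,430,250,6)
g=grab_frame("scene"); crop(g,"g1s.png",260,180,420,310,5)
```

```text
t 4.0 cur [ 482.7 -191.1  159.9] psi 0.2354 F [-0.6 -0.5  0.6] gap 1.002
8 x [0.01612, 0.00015, -5e-05, 5e-05, 2e-05, 1e-05]
```

View pics/er.png

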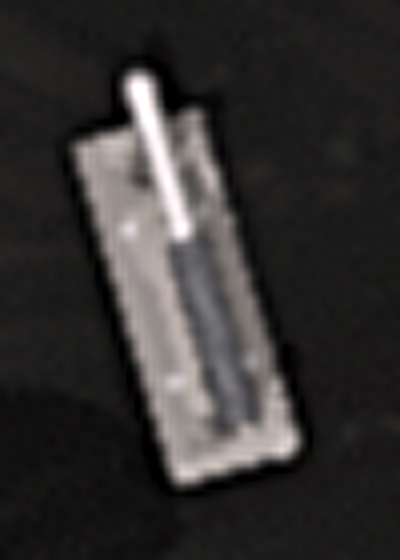

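View pics/g1s.png

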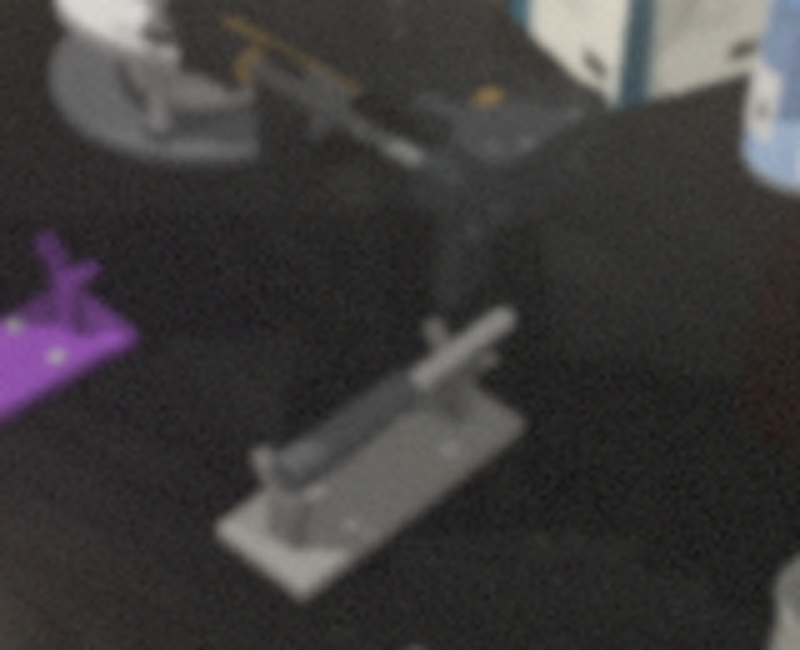

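Run:
```python
from pl import *
from fit import un
import pickle
f,g=pickle.load(open("f0.pkl","rb"))
for z in (50,):
    P=onz(f,un([(137,72),(182,238),(238,425)],345,175,8),z); print(P)
    d=P[0]-P[2]; print(np.arctan2(d[1],d[0]), np.linalg.norm(d))
    Q=onz(f,un([(75,145),(200,106),(300,448),(172,487)],345,175,8),10); print(Q.mean(0), [np.arctan2(*(a-b)[[1,0]]) for a,b in((Q[0],Q[3]),(Q[1],Q[2]))])
```

```text
rest [ 4.99773627e+02 -1.88853968e+02  2.55134236e-01] [ 0.4  0.4 -0.1  0.7  0.2  1.   0.   0.9 -0.   0.3  0.6 -1.3  1.  -0.7]
bar [ 5.10420406e+02 -1.83572941e+02  2.20388712e-01] [-0.6  0.  -0.1  0.6 -0.8  0.8  0.7  0.  -0.2  0.2  0.8  0.3]
[[ 596.3377688  -166.35549683   50.        ]
 [ 524.11182109 -181.43024256   50.        ]
 [ 442.80385473 -202.36269115   50.        ]] [[ 594.94251362 -163.37925523   50.        ]
 [ 522.85306951 -180.74830218   50.        ]
 [ 439.11302692 -197.4199138    50.        ]]
bottle etc [[ 742.12820412 -274.50668053    0.        ]
 [ 602.74541981 -414.89069703    0.        ]
 [ 483.51629703  380.86134653    0.        ]
 [ 647.38154463  780.97658907    0.        ]]
[[ 597.64356543 -165.01148873   50.        ]
 [ 523.2965391  -181.61420889   50.        ]
 [ 440.69487545 -202.48729563   50.        ]]
0.23438868758624523 161.36086077827275
[ 502.61804527 -187.49350587   10.        ] [np.float64(0.23562138351415615), np.float64(0.238515113562951)]
```

Call:
{"op": "step_arm", "data": {
  "plan": [0.0161,0,0,0,0,0,0.0161,0,0,0,0,0,0.0161,0,0,0,0,0,0.0161,0,0,0,0,0,0.0161,0,0,0,0,0,0.0161,0,0,0,0,0,0.0161,0,0,0,0,0,0.0161,0,0,0,0,0]
}}

```text
time: 5.1
ee_pos: [482.0, -190.1, 30.1]
orientation: [-0.184, 1.563, 0.184]
force: [-0.1, -0.3, -0.4]
finger_gap: 1.0
```

Call:
{"op": "step_arm", "data": {
  "plan": [0,0,0,0,0,0,0,0,0,0,0,0,0,0,0,0,0,0,0,0,0,0,0,0,0,0,0,0,0,0,0,0,0,0,0,0],
  "jaw": 1
}}

```text
time: 5.85
ee_pos: [482.1, -190.0, 31.3]
orientation: [-0.185, 1.563, 0.184]
force: [-0.3, -0.8, -0.2]
finger_gap: 0.342
```

Run:
```python
from pl import *
T,s=cur(); print(T.round(4)); show(M([482,-191,31],.235),1); print(s["moment"],s["q"])
g=grab_frame("scene"); crop(g,"g2s.png",260,180,420,310,5)
```

```text
[[ 2.000000e-04 -2.328000e-01  9.725000e-01  4.820863e+02]
 [-2.000000e-04  9.725000e-01  2.328000e-01 -1.900477e+02]
 [-1.000000e+00 -2.000000e-04  1.000000e-04  3.134930e+01]
 [ 0.000000e+00  0.000000e+00  0.000000e+00  1.000000e+00]]
t 5.85 cur [ 482.1 -190.    31.3] psi 0.235 F [-0.3 -0.8 -0.2] gap 0.342
1 x [0.00035, -0.00091, -0.00031, -4e-05, 0.00013, 0.0002]
[-0.03880207  0.01577034  0.0108868 ] [-6.04825796e-01  3.48996032e-01  1.88001560e+00 -4.13581356e-05
  9.12348261e-01 -2.41055768e+00]
```

View pics/g2s.png

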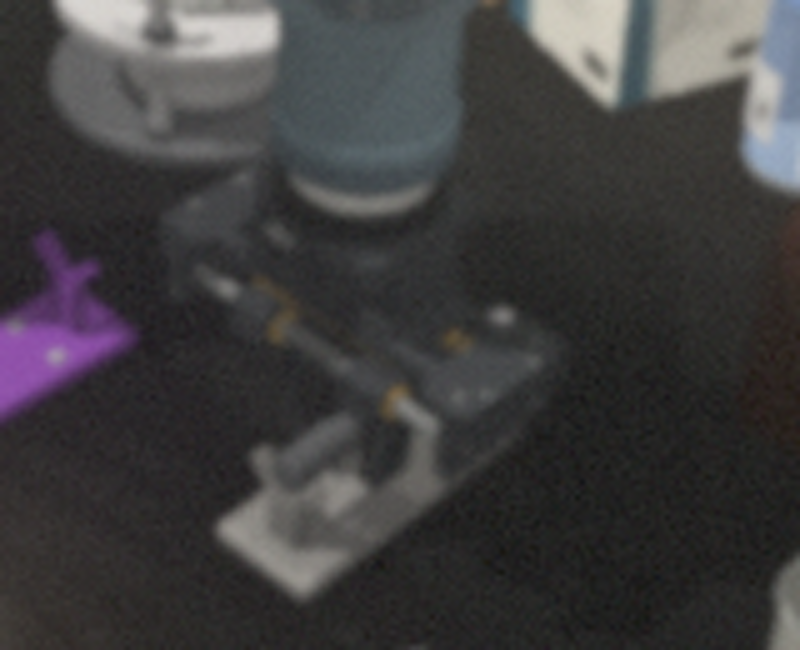

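Call:
{"op": "step_arm", "data": {
  "plan": [0,0,0,0,0,0,0,0,0,0,0,0,0,0,0,0,0,0,0,0,0,0,0,0]
}}

```text
time: 6.4
ee_pos: [483.0, -191.9, 32.0]
orientation: [-0.187, 1.561, 0.182]
force: [0.3, -5.7, 0.1]
finger_gap: 0.212
```

Call:
{"op": "step_arm", "data": {
  "plan": [-0.008,0,0,0,0,0,-0.016,0,0,0,0,0,-0.016,0,0,0,0,0,-0.016,0,0,0,0,0,-0.008,0,0,0,0,0,0,0,0,0,0,0]
}}

```text
time: 7.15
ee_pos: [482.5, -190.3, 96.1]
orientation: [-0.185, 1.562, 0.184]
force: [-0.4, -0.5, -2.7]
finger_gap: 0.208
```

```bash
sed -i '/^print\|; print/!b' fit.py; sed -i 's/; print("rest".*$//; s/; print("bar".*$//; s/;print(a,b)$//; /^print("bottle/d' fit.py
python3 - <<'E'
from pl import *
T,s=cur(); print(T.round(4).tolist(),s["force"],s["moment"])
az=np.radians(169.7); 
p=np.array([601.7,155.5])+185*np.array([np.cos(az),np.sin(az)])
show(M([*p,88],az-np.pi),16); print(p)
from avg import *
g=avg("scene",3); enh(g,"g3s.png",260,180,420,300,5,1)
f=avg("top",3); enh(f,"g3t.png",310,150,430,250,6,1)
E
```

```text
[[0.0014, -0.2329, 0.9725, 482.489], [-0.0009, 0.9725, 0.2329, -190.278], [-1.0, -0.0012, 0.0011, 96.106], [0.0, 0.0, 0.0, 1.0]] [-0.43384576 -0.52334732 -2.73656267] [0.02587527 0.01388387 0.0201936 ]
t 7.15 cur [ 482.5 -190.3   96.1] psi 0.235 F [-0.4 -0.5 -2.7] gap 0.208
16 x [0.00049, 0.02399, -0.00298, 0.02592, 8e-05, 6e-05]
[419.68126798 188.5784098 ]
```

View pics/g3s.png

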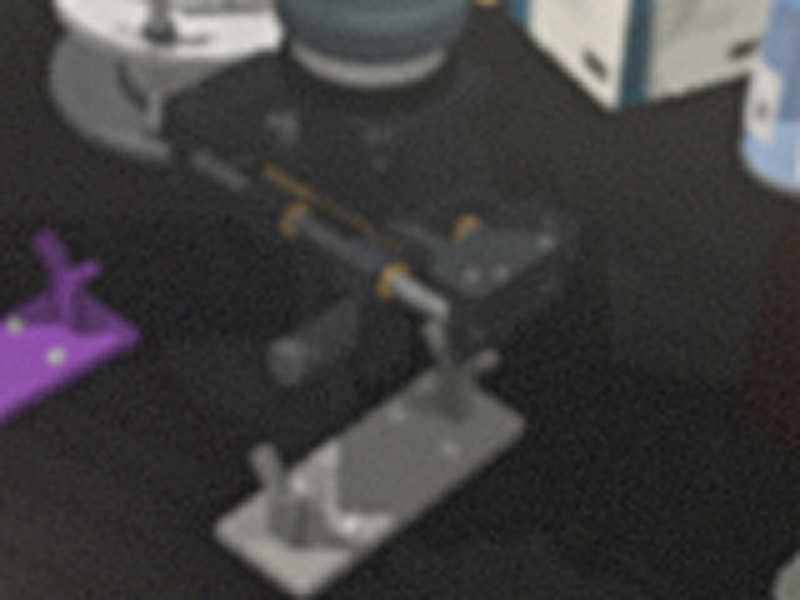

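View pics/g3t.png

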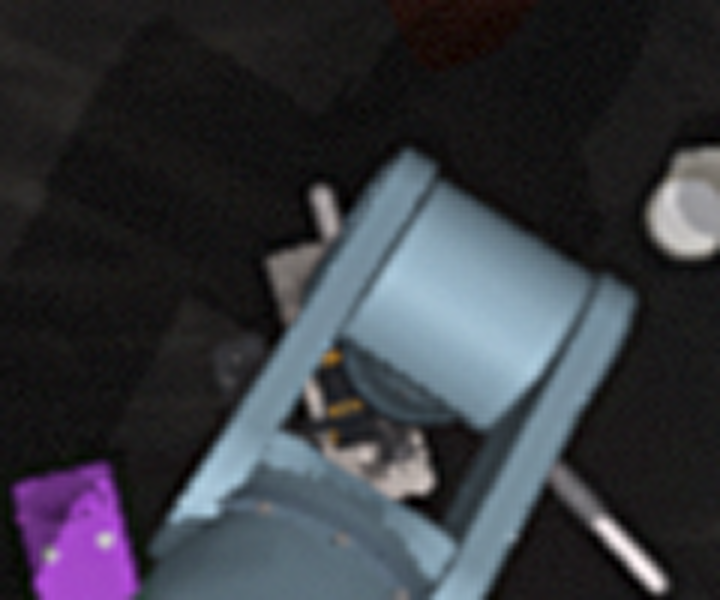

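Run:
```python
from pl import *
from fit import un
import pickle
f,g=pickle.load(open("f0.pkl","rb"))
d=np.array([.9725,.2329]);c=np.array([482.5,-190.3])
for z in(105,110,115,120):
    print(z,proj(g,[[*(c-42*d),z]]),proj(f,[[*(c+118*d),z]]))
print(un([(288,362)],260,180,5),un([(320,184)],310,150,6))
```

```text
105 [[317.86642746 255.13801631]] [[362.72399977 180.72915844]]
110 [[317.91333611 253.42310658]] [[362.88033119 180.44922021]]
115 [[317.96054106 251.69736262]] [[363.03773467 180.16735264]]
120 [[318.00804512 249.96068154]] [[363.1962212  179.88353584]]
[[317.2 252. ]] [[362.91666667 180.25      ]]
```

Run:
```python
from pl import *
az=np.radians(169.7); 
p=np.array([601.7,155.5])+240*np.array([np.cos(az),np.sin(az)])
show(M([*p,100],az-np.pi),16); print(p)
```

```text
t 7.45 cur [ 481.6 -189.8   94.5] psi 0.2349 F [ 0.9  0.2 -2.7] gap 0.209
16 x [-0.00033, 0.02471, -0.00631, 0.02591, -7e-05, -5e-05]
[365.5675909  198.41253163]
```

```bash
cat > cmd.py <<'E'
from pl import *
import json
LOG="log.json"
def load():
    try: return json.load(open(LOG))
    except: return []
def add(row,n=1):
    L=load(); L+= [row]*n; json.dump(L,open(LOG,"w"))
def pose():
    T=M([173.096,548.342,238.714],-0.306)  # start
    q=np.array([1.059,.181,1.607,0,1.354,-.206]); T=M([173.096,548.342,238.714],1.059+.206-np.pi/2)
    for r in load():
        D=np.eye(4); D[:3,:3]=R.from_rotvec(r[3:]).as_matrix(); D[:3,3]=np.array(r[:3])*1000; T=T@D
    return T
def sh(B,n):
    A=pose(); print("cmd",A[:3,3].round(2),"psi",np.arctan2(A[1,2],A[0,2]).round(4),"->",B[:3,3].round(1)); r=plan(A,B,n); print(n,"x",r.round(5).tolist()); 
def meas(k=4):
    o=[]
    for i in range(k):
        s=bot.sense(); o.append(np.r_[s["ee_pos"],s["force"],s["moment"]]); 
        if i<k-1: grab_frame("top")
    o=np.mean(o,0).round(2); print("t",s["time"],"pos",o[:3],"F",o[3:6],"M",o[6:],"gap",round(s["finger_gap"],3)); return o
E
python3 - <<'E'
from cmd import *
E
mv cmd.py cm.py
python3 - <<'E'
from cm import *
add([0.00328,-0.0305,0.01447,-0.02253,0,0],24); add([.0161,0,0,0,0,0],8); add([-.064,0,0,0,0,0])
print(pose().round(3)); 
az=np.radians(169.7); p=np.array([601.7,155.5])+240*np.array([np.cos(az),np.sin(az)])
sh(M([*p,100],az-np.pi),16)
E
```

```text
[[ 0.00000e+00 -2.33000e-01  9.73000e-01  4.82035e+02]
 [ 0.00000e+00  9.73000e-01  2.33000e-01 -1.90016e+02]
 [-1.00000e+00  0.00000e+00  0.00000e+00  9.51940e+01]
 [ 0.00000e+00  0.00000e+00  0.00000e+00  1.00000e+00]]
cmd [ 482.04 -190.02   95.19] psi 0.2349 -> [365.6 198.4 100. ]
16 x [-0.0003, 0.02473, -0.00633, 0.02592, 0.0, 0.0]
```

Call:
{"op": "step_arm", "data": {
  "plan": [-0.0003,0.0247,-0.0063,0.0259,0,0,-0.0003,0.0247,-0.0063,0.0259,0,0,-0.0003,0.0247,-0.0063,0.0259,0,0,-0.0003,0.0247,-0.0063,0.0259,0,0,-0.0003,0.0247,-0.0063,0.0259,0,0,-0.0003,0.0247,-0.0063,0.0259,0,0,-0.0003,0.0247,-0.0063,0.0259,0,0,-0.0003,0.0247,-0.0063,0.0259,0,0]
}}

```text
time: 8.45
ee_pos: [403.4, -1.3, 97.4]
orientation: [-0.021, 1.571, 0.021]
force: [0.3, -0.5, -2.9]
finger_gap: 0.213
```

Call:
{"op": "step_arm", "data": {
  "plan": [-0.0003,0.0247,-0.0063,0.0259,0,0,-0.0003,0.0247,-0.0063,0.0259,0,0,-0.0003,0.0247,-0.0063,0.0259,0,0,-0.0003,0.0247,-0.0063,0.0259,0,0,-0.0003,0.0247,-0.0063,0.0259,0,0,-0.0003,0.0247,-0.0063,0.0259,0,0,-0.0003,0.0247,-0.0063,0.0259,0,0,-0.0003,0.0247,-0.0063,0.0259,0,0]
}}

```text
time: 9.45
ee_pos: [365.7, 198.8, 99.8]
orientation: [0.142, 1.566, -0.142]
force: [-0.1, 0.3, -2.8]
finger_gap: 0.21
```

Run:
```python
from cm import *
add([-0.0003, 0.0247, -0.0063, 0.0259, 0, 0],16)
meas(4)
az=np.radians(169.7); p=np.array([601.7,155.5])+182*np.array([np.cos(az),np.sin(az)])
sh(M([*p,87.7],az-np.pi),6)
from avg import *
g=avg("scene",3); enh(g,"g4s.png",225,130,345,220,6,1)
f=avg("top",3); enh(f,"g4t.png",220,140,340,260,6,1)
```

```text
t 9.6 pos [365.66 199.39  99.86] F [-0.27  0.23 -2.43] M [ 0.03  0.04 -0.  ] gap 0.206
cmd [366.08 197.98  99.99] psi -0.1795 -> [422.6 188.   87.7]
6 x [0.00205, 5e-05, 0.00957, 5e-05, 0.0, 0.0]
```

View pics/g4s.png

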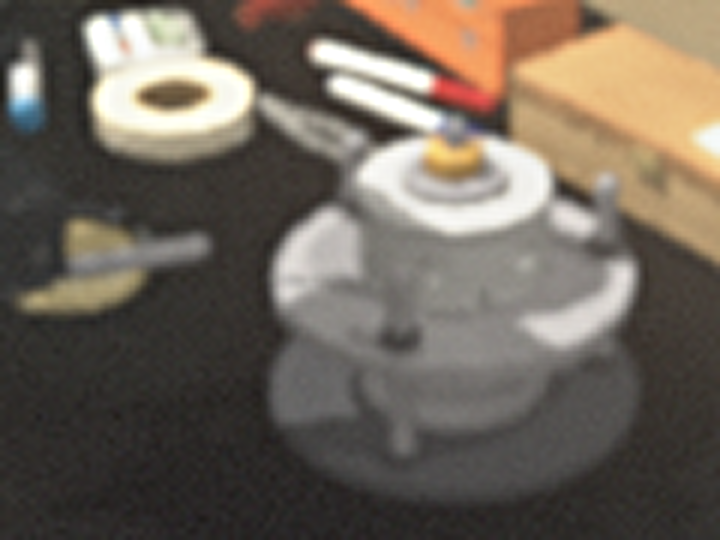

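View pics/g4t.png

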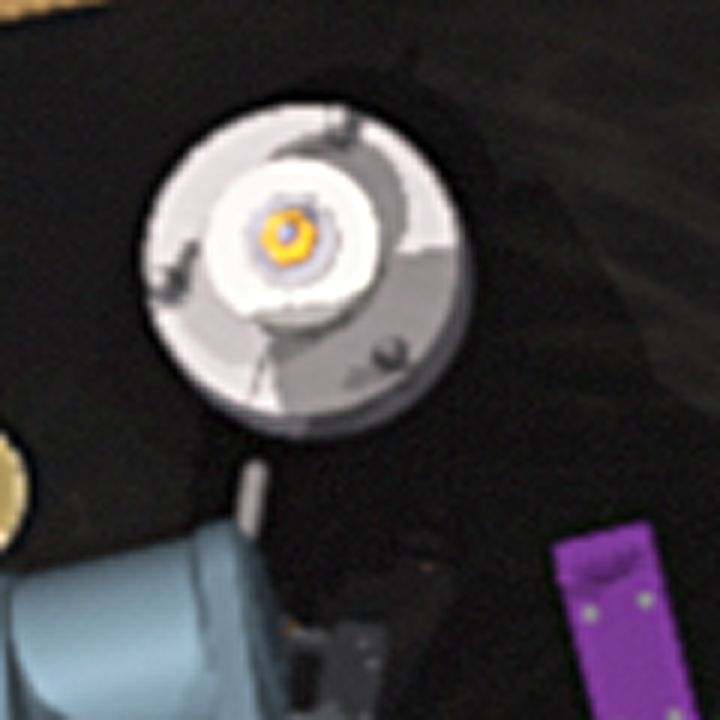

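Run:
```python
from cm import *
from fit import un
import pickle
f,g=pickle.load(open("f0.pkl","rb"))
T=pose(); tip=T[:3,3]+T[:3,2]*118+[0,0,18.8]; print(tip)
print(proj(f,[tip]),proj(g,[tip]))
print(un([(257,462)],220,140,6),un([(207,245)],225,130,6))
print(onz(f,un([(257,462),(245,530)],220,140,6),118.8))
print(meas(1))
```

```text
[482.18383185 176.91445445 118.794     ]
[[262.63883865 216.54858106]] [[260.74728664 169.97050406]]
[[262.41666667 216.58333333]] [[259.08333333 170.41666667]]
[[482.08511274 177.6580958  118.8       ]
 [444.41412728 184.64540023 118.8       ]]
t 9.9 pos [366.21 197.33  99.94] F [-0.34 -0.6  -2.79] M [0.04 0.02 0.08] gap 0.211
[ 3.6621e+02  1.9733e+02  9.9940e+01 -3.4000e-01 -6.0000e-01 -2.7900e+00
  4.0000e-02  2.0000e-02  8.0000e-02]
```

Call:
{"op": "step_arm", "data": {
  "plan": [0.00205,0,0.0096,0,0,0,0.00205,0,0.0096,0,0,0,0.00205,0,0.0096,0,0,0,0.00205,0,0.0096,0,0,0,0.00205,0,0.0096,0,0,0,0.00205,0,0.0096,0,0,0,0,0,0,0,0,0]
}}

```text
time: 10.78
ee_pos: [423.4, 187.5, 87.6]
orientation: [0.141, 1.566, -0.141]
force: [0.0, -1.0, -2.7]
finger_gap: 0.207
```

Run:
```python
from cm import *
add([0.00205, 0, 0.0096, 0, 0, 0],6)
from avg import *
g=avg("scene",5); enh(g,"g5s.png",260,140,340,200,10,1.3,(20,220))
f=avg("top",5); enh(f,"g5t.png",235,145,310,225,8,1.3)
meas(1)
from fit import un
T=pose(); tip=T[:3,3]+T[:3,2]*118+[0,0,18.8]; print(tip,proj(g,[tip]))
```

```text
t 11.275 pos [422.69 187.75  87.8 ] F [-0.04  0.59 -2.72] M [-0.01  0.08 -0.02] gap 0.212
[538.85862096 166.63202868 106.494     ] [[280.12933781 170.30074911]]
```

View pics/g5s.png

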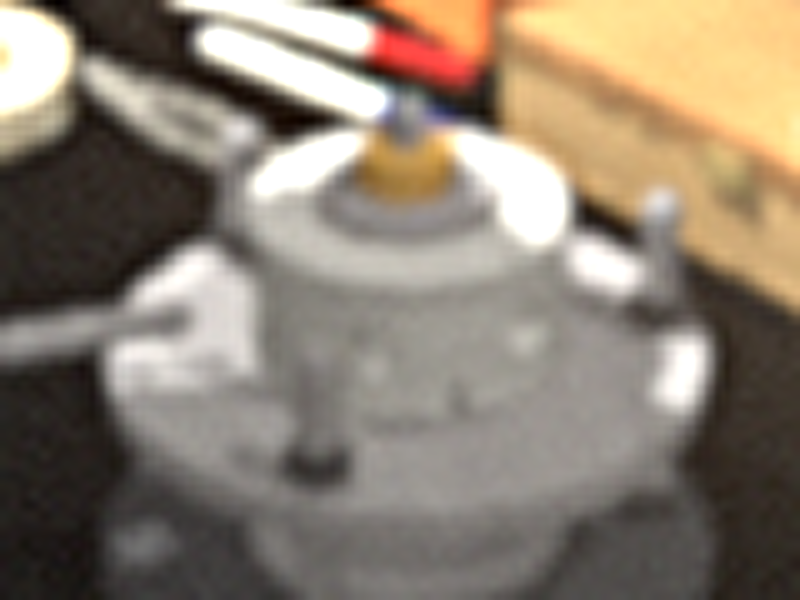

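View pics/g5t.png

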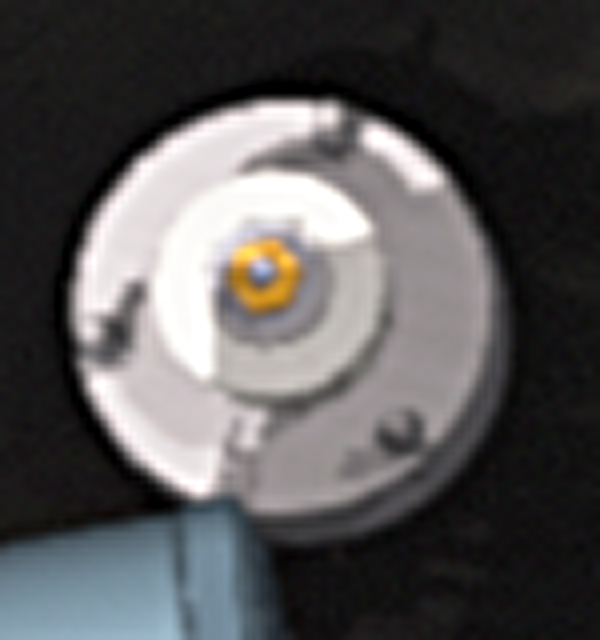

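Run:
```python
from v2 import *
P=onz(f,un([(222,425),(208,470),(198,507)],240,150,9)-v[3:5],80)
print([((180+np.degrees(v[2])-np.degrees(np.arctan2(p[1]-v[1],p[0]-v[0])))).round(1) for p in P],[np.hypot(*(p[:2]-v[:2])).round(1) for p in P])
# scene flange line
P=onz(g,un([(80,313),(130,316),(178,310)],265,145,10)-v[5:7],80)
print([((180+np.degrees(v[2])-np.degrees(np.arctan2(p[1]-v[1],p[0]-v[0])))).round(1) for p in P],[np.hypot(*(p[:2]-v[:2])).round(1) for p in P])
# predicted hole outlines for candidates
for c in(-12,-8,-4):
  for k in(0,-60,-120):
    print(c,k,proj(g,[az(v,48,180-(c+k),106.6)])[0]+v[5:7])
print("obs",un([(205,262),(328,325),(475,290)],265,145,10))
for c in(-99,-95,-91): print(proj(g,[az(v,48,180-c,z) for z in(83,90)])+v[5:7])
print("line obs",un([(405,350),(405,335),(405,365)],265,145,10))
```

```text
[np.float64(4.5), np.float64(3.1), np.float64(2.1)] [np.float64(52.1), np.float64(70.1), np.float64(84.8)]
[np.float64(5.3), np.float64(2.6), np.float64(3.9)] [np.float64(83.8), np.float64(69.1), np.float64(54.6)]
-12 0 [285.36313278 169.87137296]
-12 -60 [298.41355615 174.88773138]
-12 -120 [313.54069354 171.56296873]
-8 0 [284.98390028 169.33780737]
-8 -60 [297.26493192 174.79704414]
-8 -120 [312.84546888 172.01599676]
-4 0 [284.68214431 168.79346637]
-4 -60 [296.13285793 174.66555849]
-4 -120 [312.08564496 172.44410881]
obs [[285.05 170.75]
 [297.35 177.05]
 [312.05 173.55]]
[[306.08962851 181.37100809]
 [306.10071673 179.32536163]]
[[305.00326217 181.56081449]
 [305.01076419 179.5140967 ]]
[[303.8922091  181.71038268]
 [303.89603659 179.6627779 ]]
line obs [[305.05 179.55]
 [305.05 178.05]
 [305.05 181.05]]
```

```bash
cat >> cm.py <<'E'
AX=np.array([601.7,155.5]); 
def pos(az,r,z): a=np.radians(az); return M([*(AX+r*np.array([np.cos(a),np.sin(a)])),z],a-np.pi)
E
python3 - <<'E'
from cm import *
sh(pos(169,166,87.8),4)
E
```

```text
cmd [422.75 187.7   87.69] psi -0.1795 -> [438.7 187.2  87.8]
4 x [-3e-05, 0.0006, 0.00396, 0.00313, 0.0, 0.0]
```

Call:
{"op": "step_arm", "data": {
  "plan": [0,0.0006,0.004,0.0031,0,0,0,0.0006,0.004,0.0031,0,0,0,0.0006,0.004,0.0031,0,0,0,0.0006,0.004,0.0031,0,0,0,0,0.002,0,0,0,0,0,0.002,0,0,0,0,0,0,0,0,0]
}}

```text
time: 12.15
ee_pos: [442.9, 186.3, 87.7]
orientation: [0.151, 1.566, -0.151]
force: [0.5, 1.4, -2.9]
finger_gap: 0.212
```

Run:
```python
from cm import *
add([0, 0.0006, 0.004, 0.0031, 0, 0],4); add([0,0,.002,0,0,0],2)
meas(3); sh(pos(169,150,87.8),6)
```

```text
t 12.25 pos [442.83 186.34  87.66] F [-0.14  0.53 -2.77] M [ 0.02  0.01 -0.01] gap 0.205
cmd [442.85 186.36  87.69] psi -0.1919 -> [454.5 184.1  87.8]
6 x [-2e-05, 0.0, 0.00197, 2e-05, 0.0, 0.0]
```

Call:
{"op": "step_arm", "data": {
  "plan": [0,0,0.002,0,0,0,0,0,0.002,0,0,0,0,0,0.002,0,0,0,0,0,0.002,0,0,0]
}}

```text
time: 12.75
ee_pos: [450.9, 184.8, 87.7]
orientation: [0.151, 1.565, -0.151]
force: [0.6, -0.5, -1.9]
finger_gap: 0.212
```

Run:
```python
from cm import *
add([0,0,.002,0,0,0],4)
meas(3); sh(pos(169,144,87.8),4)
```

```text
t 12.85 pos [451.03 184.78  87.75] F [ 0.93  0.04 -2.39] M [ 0.02  0.02 -0.  ] gap 0.21
cmd [450.7  184.84  87.69] psi -0.1919 -> [460.3 183.   87.8]
4 x [-3e-05, 0.0, 0.00246, 3e-05, 0.0, 0.0]
```

Call:
{"op": "step_arm", "data": {
  "plan": [0,0,0.0025,0,0,0,0,0,0.0025,0,0,0,0,0,0.0025,0,0,0,0,0,0.0025,0,0,0]
}}

```text
time: 13.35
ee_pos: [460.7, 182.9, 87.7]
orientation: [0.151, 1.566, -0.151]
force: [-0.3, -0.4, -2.2]
finger_gap: 0.211
```

Run:
```python
from cm import *
add([0,0,.0025,0,0,0],4)
meas(3); sh(pos(169-15,144,87.8),4);  sh(pos(169-50,144,87.8),10)
from avg import *
g=avg("scene",3); enh(g,"g6s.png",240,140,340,200,8,1.3,(20,220))
```

```text
t 13.45 pos [460.86 182.86  87.72] F [ 0.11 -0.34 -2.43] M [0.01 0.05 0.01] gap 0.206
cmd [460.52 182.93  87.69] psi -0.1919 -> [472.3 218.6  87.8]
4 x [-3e-05, 0.00942, 0.00026, 0.06548, 0.0, 0.0]
cmd [460.52 182.93  87.69] psi -0.1919 -> [531.9 281.4  87.8]
10 x [-1e-05, 0.01254, 0.00053, 0.08728, 0.0, 0.0]
```

View pics/g6s.png

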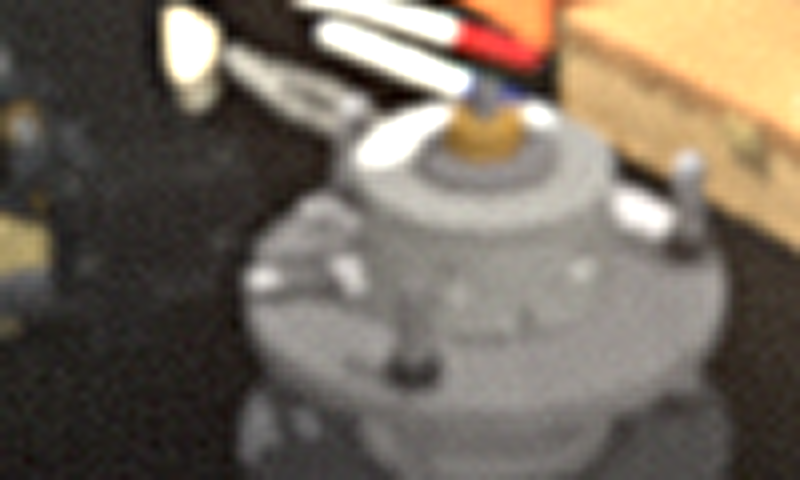

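Call:
{"op": "step_arm", "data": {
  "plan": [0.0001,0.01005,0.00035,0.0698,0,0,0.0001,0.01005,0.00035,0.0698,0,0,0.0001,0.01005,0.00035,0.0698,0,0,0.0001,0.01005,0.00035,0.0698,0,0,0.0001,0.01005,0.00035,0.0698,0,0]
}}

```text
time: 14.22
ee_pos: [477.0, 228.1, 86.3]
orientation: [0.423, 1.531, -0.43]
force: [-3.2, -10.5, -1.8]
finger_gap: 0.215
```

Run:
```python
from cm import *
add([0.0001, 0.01005, 0.00035, 0.0698, 0, 0],5)
meas(3); T=pose(); print(T[:3,3], np.arctan2(T[1,2],T[0,2]), cur()[0][:3,:3].round(3))
from avg import *
g=avg("scene",3); enh(g,"g7s.png",240,140,340,200,8,1.3,(20,220))
```

```text
t 14.325 pos [477.18 228.47  86.32] F [-3.47 -8.95 -1.98] M [-1.4   0.42 -0.72] gap 0.213
[478.4395833 229.6479431  87.194    ] -0.5408763267948969 [[-0.004  0.517  0.856]
 [-0.003  0.856 -0.517]
 [-1.    -0.005 -0.002]]
```

View pics/g7s.png

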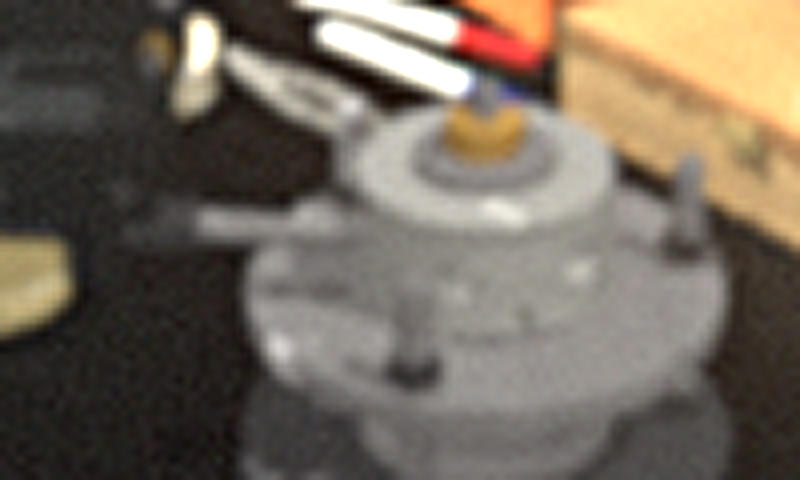

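Call:
{"op": "step_arm", "data": {
  "plan": [0.0001,0.01005,0.00035,0.0998,0,0,0.0001,0.01005,0.00035,0.0998,0,0,0,0,0,0,0,0]
}}

```text
time: 14.85
ee_pos: [488.9, 244.8, 86.0]
orientation: [0.577, 1.494, -0.583]
force: [-3.1, -5.4, -3.1]
finger_gap: 0.211
```

Run:
```python
from cm import *
add([0.0001, 0.01005, 0.00035, 0.0998, 0, 0],2)
meas(3); T=pose(); print(T[:3,3], np.arctan2(T[1,2],T[0,2]), np.degrees(np.arctan2(*(T[:2,3]-AX)[::-1])), cur()[0][:3,:3].round(3))
from avg import *
g=avg("scene",3); enh(g,"g8s.png",240,140,340,200,8,1.3,(20,220))
```

```text
t 14.95 pos [488.79 244.71  86.01] F [-2.74 -6.26 -2.61] M [-0.96  0.43 -0.34] gap 0.212
[490.20209899 245.93096651  86.994     ] -0.7404763267948969 140.9560353565372 [[-0.004  0.675  0.738]
 [-0.003  0.738 -0.675]
 [-1.    -0.005 -0.001]]
```

View pics/g8s.png

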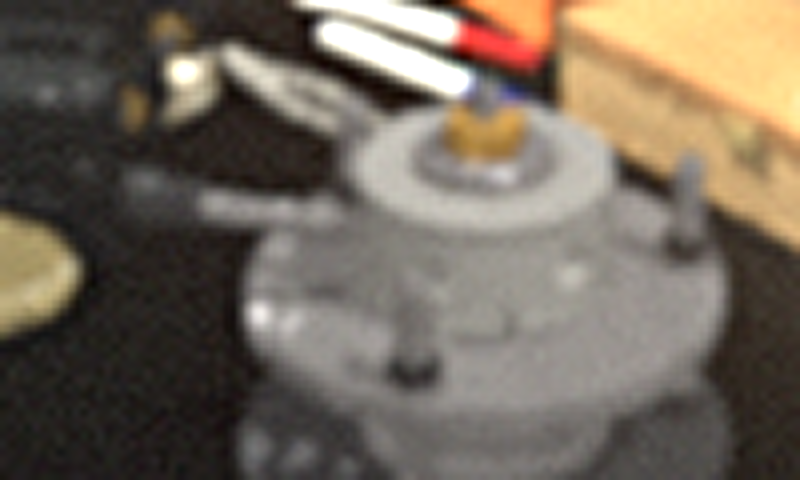

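Run:
```python
from v2 import *
from cm import pose,AX
P=onz(g,un([(205,203),(340,212),(150,188)],240,140,8)-v[5:7],105.9); print(P)
d=P[1]-P[0]; print(np.degrees(np.arctan2(d[1],d[0])))
print("c of handle joint",[161.4-np.degrees(np.arctan2(*(p[:2]-AX)[::-1])) for p in P])
T=pose(); print(T[:3,3]+42*T[:3,2], np.degrees(np.arctan2(T[1,2],T[0,2])))
for u in ((500,320),(525,318)):
  h=un([u],240,140,8)-v[5:7]
  p,d=ray(g,h); d=d[0]
  a=d[0]**2+d[1]**2; q=p[:2]-v[:2]; b=q@d[:2]; t=(-b-np.sqrt(b*b-a*(q@q-48**2)))/a; P=p+t*d
  print("line c",161.4-np.degrees(np.arctan2(P[1]-v[1],P[0]-v[0])), P[2])
```

```text
[[516.02941807 218.10090386 105.9       ]
 [556.64738686 187.01646612 105.9       ]
 [503.07821128 238.73388683 105.9       ]]
-37.42639087494678
c of handle joint [np.float64(17.556214184362744), np.float64(16.374636105111875), np.float64(21.563380907002795)]
[521.20428532 217.59610384  86.994     ] -42.42616835469751
line c 275.45709194198986 90.86281864636533
line c 264.37246019524963 90.59332378835734
```

Run:
```python
from v2 import *
from avg import *
G=avg("scene",3)
enh(G,"g9s.png",275,145,335,195,12,1.3,(20,200))
im=cv2.imread("pics/g9s.png")
for D,col in((11,(0,0,255)),(22,(0,255,0))):
    for k in(0,-60,-120,-180):
        h=proj(g,[az(v,48,180-(-7.5+k+D),106.2)])[0]+v[5:7]; q=((h-[275,145]+.5)*12).astype(int); cv2.circle(im,q.tolist(),6,col,1)
    h=proj(g,[az(v,48,180-(-95+D),z) for z in(82,95)])+v[5:7]; q=((h-[275,145]+.5)*12).astype(int); cv2.line(im,q[0].tolist(),q[1].tolist(),col,1)
cv2.imwrite("pics/g9m.png",im)
```

```text
(no output)
```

View pics/g9m.png

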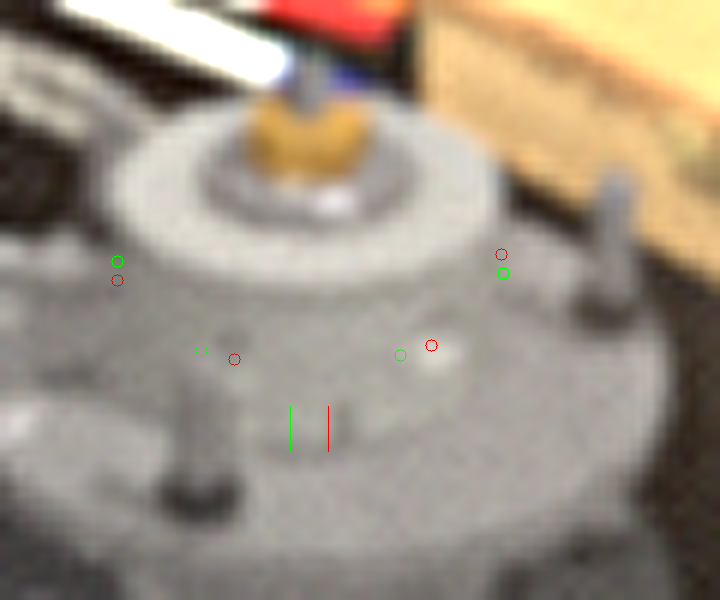

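Run:
```python
from avg import *
from v2 import *
G=avg("top",4)
enh(G,"g9t.png",220,145,300,220,9,1.3)
G=avg("scene",3)
enh(G,"g9s2.png",235,140,305,190,11,1.3,(0,220))
```

```text
(no output)
```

View pics/g9t.png

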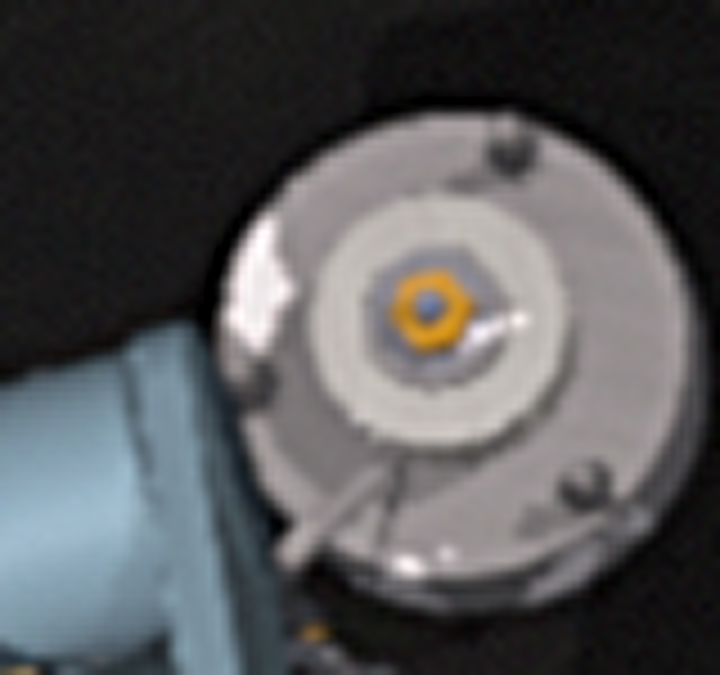

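View pics/g9s2.png

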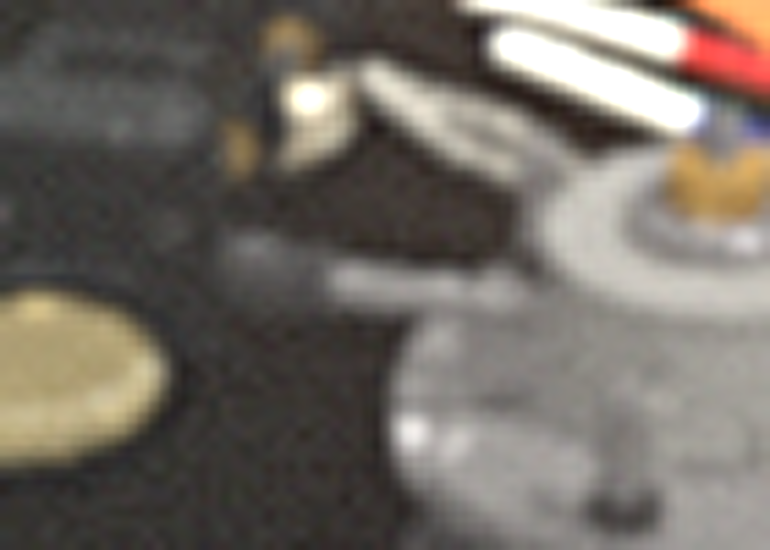

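Run:
```python
from v2 import *
P=onz(f,un([(288,556),(392,468)],220,145,9)-v[3:5],106); print(P,v[:2])
d=P[1]-P[0]; a=np.arctan2(d[1],d[0]); print("dir",np.degrees(a),"c",161.4-180-np.degrees(a))
for p in P: print(np.hypot(*(p[:2]-v[:2])),161.4-np.degrees(np.arctan2(*(p[:2]-v[:2])[::-1])))
# distance of line from axis
n=np.array([-d[1],d[0]])/np.hypot(*d[:2]); print((v[:2]-P[0][:2])@n)
s=np.linspace(0,120,7); u=d[:2]/np.hypot(*d[:2])
for k in s: q=P[0][:2]+u*k; print(k,np.hypot(*(q-v[:2])).round(1),(161.4-np.degrees(np.arctan2(*(q-v[:2])[::-1]))).round(1))
```

```text
[[518.19393279 216.0429636  106.        ]
 [550.57871811 176.59094198 106.        ]] [601.67705585 155.54796188]
dir -50.61862399153467 c 32.018623991534675
103.09741543220554 17.32849567973068
55.2616244021142 3.782520427298806
26.144606256512585
0.0 103.1 17.3
20.0 83.9 13.9
40.0 65.2 8.4
60.0 47.6 -1.3
80.0 32.8 339.1
100.0 26.1 301.4
120.0 33.1 264.2
```

Run:
```python
from v2 import *
from cm import pose
T=pose(); j=np.array([489.5,244.9,105.8])
for a in(-37,-42,-50):
  u=np.array([np.cos(np.radians(a)),np.sin(np.radians(a)),0])
  print(a)
  for s in(42,60,75,90,118):
    q=j+s*u; print(s,q.round(0),"scene crop",((proj(g,[q])[0]+v[5:7]-[235,140]+.5)*11).round(0),"top crop",((proj(f,[q])[0]+v[3:5]-[220,145]+.5)*9).round(0),"r",np.hypot(*(q[:2]-v[:2])).round(0))
```

```text
-37
42 [523. 220. 106.] scene crop [358. 271.] top crop [279. 544.] r 101.0
60 [537. 209. 106.] scene crop [424. 276.] top crop [308. 505.] r 83.0
75 [549. 200. 106.] scene crop [478. 279.] top crop [331. 473.] r 68.0
90 [561. 191. 106.] scene crop [532. 282.] top crop [355. 441.] r 54.0
118 [584. 174. 106.] scene crop [634. 289.] top crop [399. 382.] r 26.0
-42
42 [521. 217. 106.] scene crop [355. 278.] top crop [287. 550.] r 102.0
60 [534. 205. 106.] scene crop [419. 285.] top crop [318. 514.] r 84.0
75 [545. 195. 106.] scene crop [473. 291.] top crop [345. 484.] r 69.0
90 [556. 185. 106.] scene crop [526. 296.] top crop [371. 454.] r 54.0
118 [577. 166. 106.] scene crop [627. 307.] top crop [420. 398.] r 27.0
-50
42 [516. 213. 106.] scene crop [348. 288.] top crop [297. 561.] r 103.0
60 [528. 199. 106.] scene crop [409. 300.] top crop [334. 529.] r 85.0
75 [538. 187. 106.] scene crop [460. 309.] top crop [364. 503.] r 71.0
90 [547. 176. 106.] scene crop [512. 319.] top crop [394. 477.] r 58.0
118 [565. 155. 106.] scene crop [609. 337.] top crop [451. 428.] r 36.0
```

Run:
```python
from avg import *
from v2 import *
G=avg("top",4)
enh(G,"g10t.png",245,185,275,215,22,0.8)
im=cv2.imread("pics/g10t.png")
for a,col in((-37,(0,0,255)),(-42,(0,255,0)),(-50,(255,0,0))):
  u=np.array([np.cos(np.radians(a)),np.sin(np.radians(a)),0]); j=np.array([489.5,244.9,105.8])
  q=((proj(f,[j+20*u,j+100*u])+v[3:5]-[245,185]+.5)*22).astype(int); cv2.line(im,q[0].tolist(),q[1].tolist(),col,1)
cv2.imwrite("pics/g10t.png",im)
```

```text
(no output)
```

View pics/g10t.png

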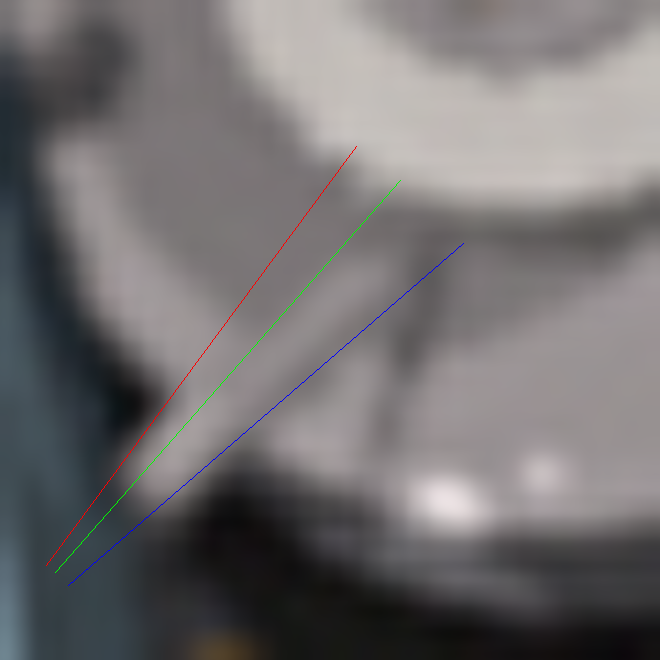

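```bash
cat >> cm.py <<'E'
def posd(az,r,z,dl):
    T=pos(az,r,z); return M(T[:3,3],np.radians(az-180+dl))
E
python3 - <<'E'
from cm import *
sh(posd(140.96-16,142,86.9,-3.4),4)
E
```

```text
cmd [490.2  245.93  86.99] psi -0.7405 -> [520.3 271.9  86.9]
4 x [2e-05, 0.00997, 0.00015, 0.06987, 0.0, 0.0]
```

Call:
{"op": "step_arm", "data": {
  "plan": [0,0.01,0.00015,0.07,0,0,0,0.01,0.00015,0.07,0,0,0,0.01,0.00015,0.07,0,0,0,0.01,0.00015,0.07,0,0]
}}

```text
time: 16.3
ee_pos: [517.1, 271.2, 85.2]
orientation: [0.793, 1.426, -0.802]
force: [-8.9, -2.4, -2.2]
finger_gap: 0.21
```

```bash
cat > look.py <<'E'
from avg import *
from v2 import *
import sys
def look(name,cs):
    G=avg("scene",3); enh(G,name+"s.png",245,145,335,195,8,1.3,(20,200)); im=cv2.imread(f"pics/{name}s.png")
    for c in cs:
        q=((proj(g,[az(v,48,180-(c),106.2)])[0]+v[5:7]-[245,145]+.5)*8).astype(int); cv2.circle(im,q.tolist(),4,(0,0,255),1)
        h=proj(g,[az(v,48,180-(c-88),z) for z in(82,92)])+v[5:7]; q=((h-[245,145]+.5)*8).astype(int); cv2.line(im,q[0].tolist(),q[1].tolist(),(0,0,255),1); cv2.putText(im,str(c),(int(q[0][0])-8,int(q[0][1])+14),0,.4,(0,0,255),1)
    F=avg("top",3); enh(F,name+"t.png",225,150,305,215,9,1.0); 
    a=im; b=cv2.imread(f"pics/{name}t.png"); 
    w=a.shape[1]; b=cv2.resize(b,(int(b.shape[1]*.85*.8),int(b.shape[0]*.85*.8)))
    b=np.pad(b,((0,0),(0,max(0,w-b.shape[1])),(0,0)))[:,:w]
    o=np.vstack([a,b]); k=min(1,600/o.shape[0]); cv2.imwrite(f"pics/{name}.png",cv2.resize(a,(800,int(a.shape[0]*800/w))))
E
python3 - <<'E'
from cm import *
add([0, 0.01, 0.00015, 0.07, 0, 0],4)
meas(2); T=pose(); print(T[:3,3],161.4-np.degrees(np.arctan2(*(T[:2,3]-AX)[::-1])))
from look import look; look("h1",[5,15,25])
E
```

```text
t 16.35 pos [517.64 271.61  85.32] F [-8.85 -1.76 -2.15] M [-0.4   1.23 -0.4 ] gap 0.209
[520.43880475 271.93716974  86.994     ] 36.488913030698356
```

View pics/h1.png

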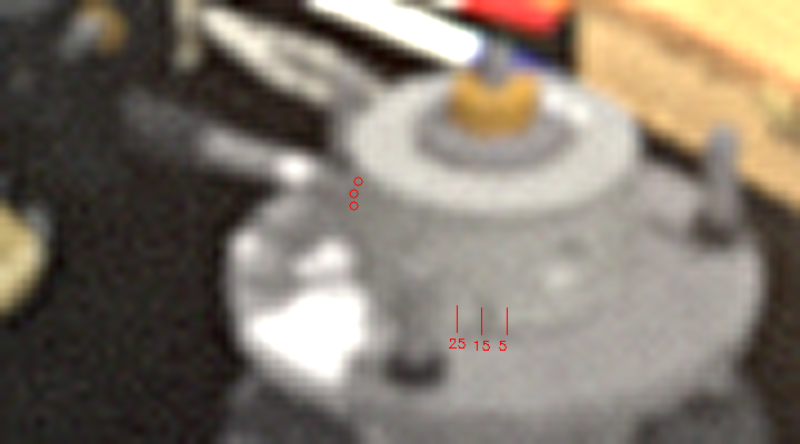

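View pics/h1t.png

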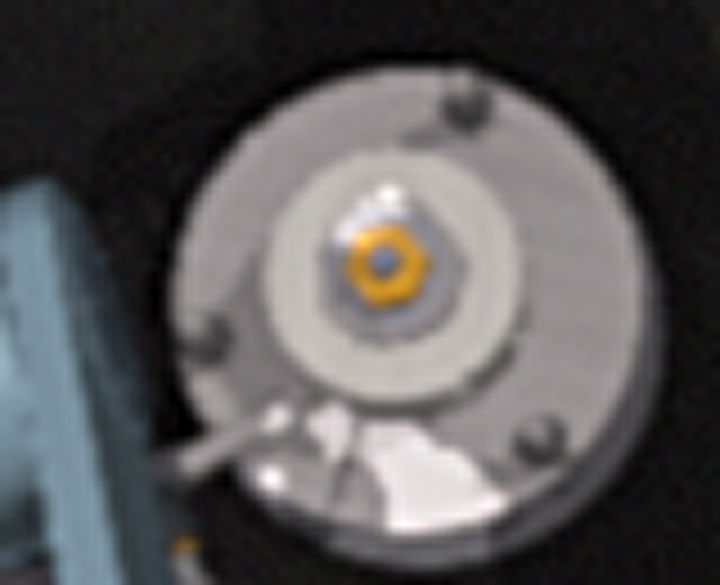

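Run:
```python
from v2 import *
P=onz(f,un([(172,470),(278,414)],225,150,9)-v[3:5],105.5); print(P)
d=P[1]-P[0]; u=d[:2]/np.hypot(*d[:2]); print("dir c",161.4-180-np.degrees(np.arctan2(u[1],u[0])))
for k in range(0,90,10): q=P[0][:2]+u*k; print(k,np.hypot(*(q-v[:2])).round(1),(161.4-np.degrees(np.arctan2(*(q-v[:2])[::-1]))).round(1))
from avg import *
G=avg("scene",6); enh(G,"h2s.png",285,160,325,190,18,2,(60,180))
import pickle
a,b=pickle.load(open("av0.pkl","rb"))
```

```text
[[534.50740873 242.95884978 105.5       ]
 [554.77914951 202.73823464 105.5       ]]
dir c 44.651270197146644
0 110.2 33.9
10 100.4 32.8
20 90.7 31.5
30 81.0 29.9
40 71.3 27.8
50 61.8 25.2
60 52.5 21.5
70 43.5 16.3
80 35.0 8.5
```

View pics/h2s.png

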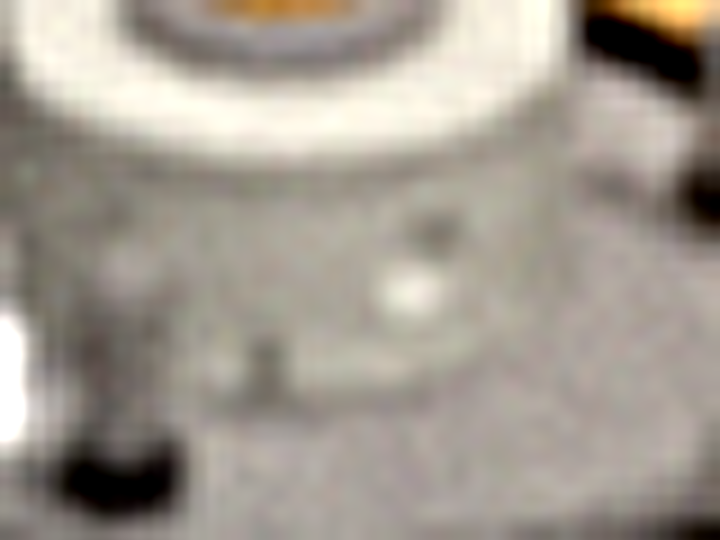

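Run:
```python
from v2 import *
from avg import *
j=np.array([517.5,271.5,104.5])
for a in(-58,-63):
  u=np.array([np.cos(np.radians(a)),np.sin(np.radians(a)),0])
  for s in(30,42,54,84,100,118): print(a,s,(proj(g,[j+s*u])[0]+v[5:7]).round(1),(proj(f,[j+s*u])[0]+v[3:5]).round(1))
G=avg("scene",5); enh(G,"h3s.png",250,145,295,180,16,1,(0,200))
im=cv2.imread("pics/h3s.png")
for a,col in((-58,(0,255,0)),(-63,(0,0,255))):
  u=np.array([np.cos(np.radians(a)),np.sin(np.radians(a)),0])
  for s in(42,118-26,118): q=((proj(g,[j+s*u])[0]+v[5:7]-[250,145]+.5)*16).astype(int); cv2.circle(im,q.tolist(),4,col,1)
cv2.imwrite("pics/h3s.png",im)
```

```text
-58 30 [266.4 160. ] [242.8 202.2]
-58 42 [269.7 160.9] [245.8 200.2]
-58 54 [273.1 161.9] [248.8 198.3]
-58 84 [281.6 164.1] [256.2 193.5]
-58 100 [286.2 165.4] [260.2 190.9]
-58 118 [291.5 166.8] [264.6 188. ]
-63 30 [265.9 160.4] [243.2 202.8]
-63 42 [269.  161.4] [246.3 201.2]
-63 54 [272.2 162.5] [249.4 199.5]
-63 84 [280.3 165.2] [257.3 195.3]
-63 100 [284.7 166.6] [261.4 193.1]
-63 118 [289.6 168.3] [266.1 190.6]
```

View pics/h3s.png

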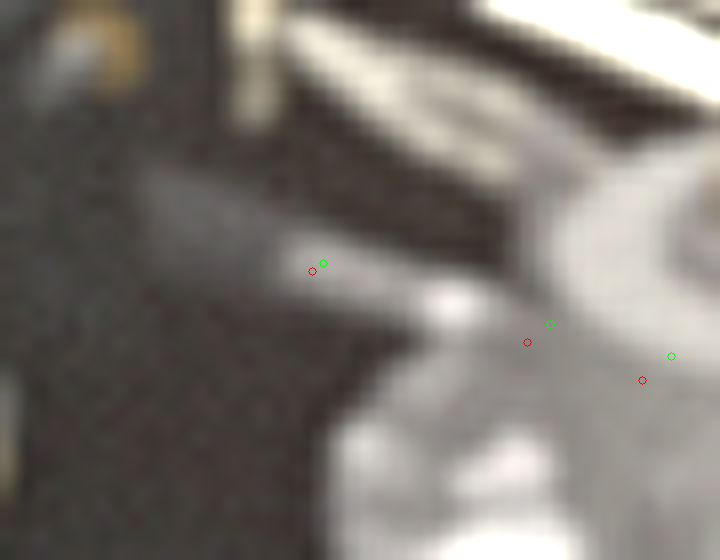

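Run:
```python
from v2 import *
for D in(0,10,15,20,25,30): print(D,"line",(proj(g,[az(v,48,180+95-D,86)])+v[5:7]).round(1),"hole3",(proj(g,[az(v,48,180+127-D,106)])+v[5:7]).round(1))
print(un([(265,365),(432,230),(412,292)],285,160,18))
```

```text
0 line [[305.  180.7]] hole3 [[312.7 172.3]]
10 line [[302.2 181. ]] hole3 [[310.6 173.3]]
15 line [[300.8 181. ]] hole3 [[309.5 173.7]]
20 line [[299.3 181. ]] hole3 [[308.2 174.1]]
25 line [[297.9 180.9]] hole3 [[306.9 174.4]]
30 line [[296.5 180.8]] hole3 [[305.6 174.7]]
[[299.25       179.80555556]
 [308.52777778 172.30555556]
 [307.41666667 175.75      ]]
```

Run:
```python
from cm import *
sh(posd(147.4,142,87.3,0),6)
```

```text
cmd [520.44 271.94  86.99] psi -1.0205 -> [482.1 232.   87.3]
6 x [-5e-05, -0.00929, 0.00062, -0.07525, 0.0, 0.0]
```

Call:
{"op": "step_arm", "data": {
  "plan": [0,-0.0093,0.0006,-0.0752,0,0,0,-0.0093,0.0006,-0.0752,0,0,0,-0.0093,0.0006,-0.0752,0,0,0,-0.0093,0.0006,-0.0752,0,0,0,-0.0093,0.0006,-0.0752,0,0,0,-0.0093,0.0006,-0.0752,0,0]
}}

```text
time: 17.95
ee_pos: [481.6, 232.2, 87.0]
orientation: [0.444, 1.525, -0.443]
force: [-0.4, 2.4, -1.7]
finger_gap: 0.212
```

Run:
```python
from cm import *
add([0, -0.0093, 0.0006, -0.0752, 0, 0],6)
meas(3); sh(posd(147.4,142,87.3,0),1)
from look import look; look("h4",[3,13,23])
```

```text
t 18.05 pos [481.39 231.82  86.96] F [-0.42  1.48 -2.26] M [ 0.17 -0.    0.17] gap 0.208
cmd [481.91 232.05  86.99] psi -0.5693 -> [482.1 232.   87.3]
1 x [-0.00031, 5e-05, 0.00016, -0.0003, 0.0, 0.0]
```

View pics/h4.png

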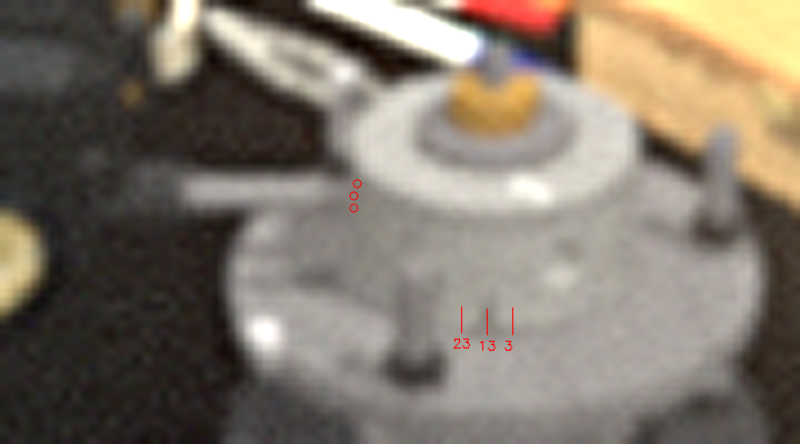

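View pics/h4t.png

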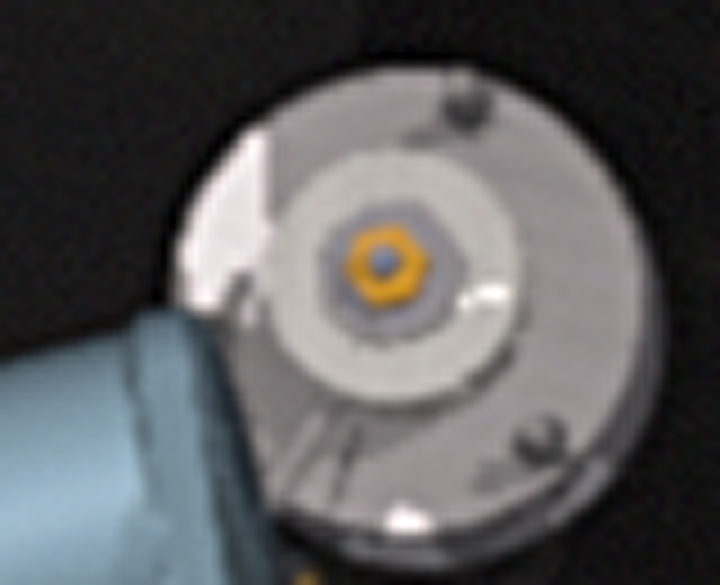

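Call:
{"op": "step_arm", "data": {
  "plan": [-0.0003,0,0.002,0,0,0,0,0,0.002,0,0,0,0,0,0,0,0,0]
}}

```text
time: 18.73
ee_pos: [481.9, 231.1, 85.9]
orientation: [0.446, 1.532, -0.447]
force: [-9.1, 6.5, -2.1]
finger_gap: 0.206
```

Run:
```python
from cm import *
add([-.0003,0,.002,0,0,0]);add([0,0,.002,0,0,0])
meas(3); T=pose();print(T[:3,3],np.hypot(*(T[:2,3]-AX)))
```

```text
t 18.825 pos [481.85 231.07  85.85] F [-9.37  6.46 -2.54] M [0.96 1.29 0.07] gap 0.213
[485.28084361 229.89342379  87.294     ] 138.15860985753525
```

Run:
```python
from v2 import *
from avg import *
j=np.array([481.85,231.07,104.7])
G=avg("scene",5); enh(G,"h5s.png",250,145,305,185,14,1,(0,200))
im=cv2.imread("pics/h5s.png")
for a,col in((-28,(255,0,0)),(-33,(0,255,0)),(-38,(0,0,255))):
  u=np.array([np.cos(np.radians(a)),np.sin(np.radians(a)),0])
  for s in(42,118-26,118): q=((proj(g,[j+s*u])[0]+v[5:7]-[250,145]+.5)*14).astype(int); cv2.circle(im,q.tolist(),4,col,1); print(a,s,q)
cv2.imwrite("pics/h5s.png",im)
F=avg("top",5); enh(F,"h5t.png",240,180,280,212,18,1)
im=cv2.imread("pics/h5t.png")
for a,col in((-28,(255,0,0)),(-33,(0,255,0)),(-38,(0,0,255))):
  u=np.array([np.cos(np.radians(a)),np.sin(np.radians(a)),0])
  q=((proj(f,[j+20*u,j+118*u])+v[3:5]-[240,180]+.5)*18).astype(int); cv2.line(im,q[0].tolist(),q[1].tolist(),col,1)
q=((proj(f,circ(v,48,130))+v[3:5]-[240,180]+.5)*18).astype(int); cv2.polylines(im,[q],True,(0,255,255),1)
cv2.imwrite("pics/h5t.png",im)
```

```text
-28 42 [246 301]
-28 92 [480 297]
-28 118 [602 295]
-33 42 [244 309]
-33 92 [479 316]
-33 118 [601 319]
-38 42 [241 318]
-38 92 [474 335]
-38 118 [595 343]
```

View pics/h5s.png

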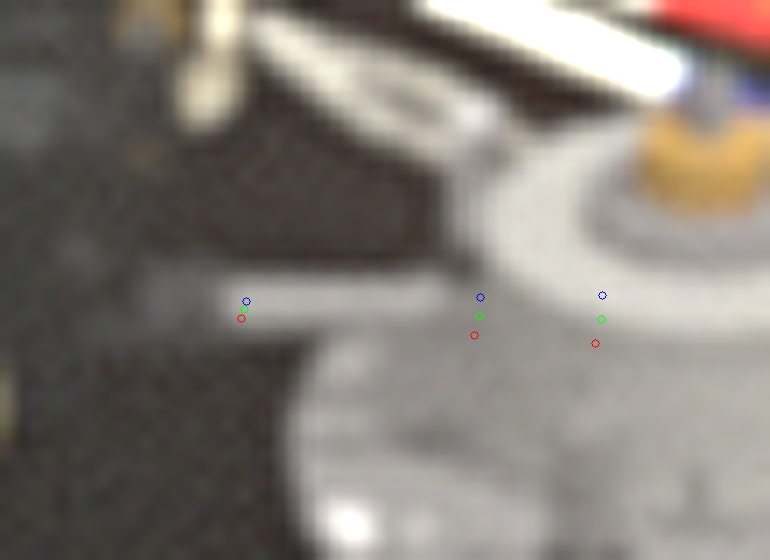

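View pics/h5t.png

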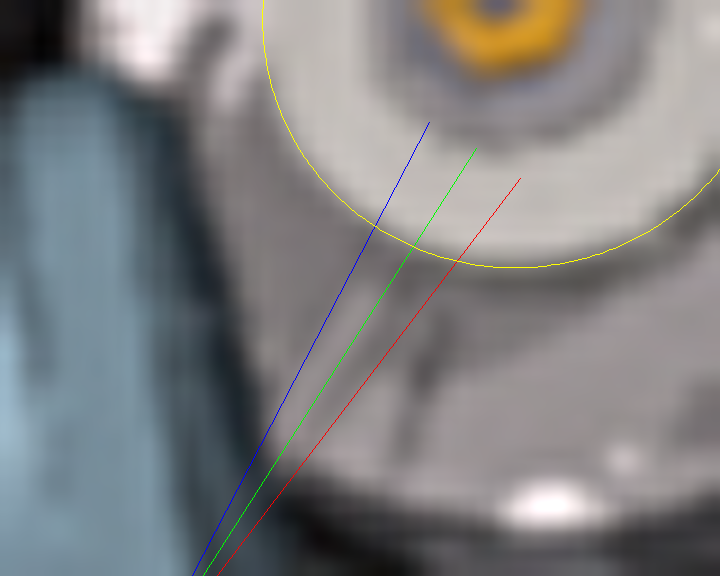

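Run:
```python
from cm import *
sh(posd(161.4-46,139,86.9,-4),8)
```

```text
cmd [485.28 229.89  87.29] psi -0.5693 -> [542.1 281.1  86.9]
8 x [5e-05, 0.00971, -6e-05, 0.0785, 0.0, 0.0]
```

Call:
{"op": "step_arm", "data": {
  "plan": [5e-05,0.0097,0,0.0785,0,0,5e-05,0.0097,0,0.0785,0,0,5e-05,0.0097,0,0.0785,0,0,5e-05,0.0097,0,0.0785,0,0]
}}

```text
time: 19.82
ee_pos: [506.8, 259.5, 85.5]
orientation: [0.688, 1.464, -0.696]
force: [-7.4, -2.4, -2.4]
finger_gap: 0.211
```

Run:
```python
from cm import *
add([0.00005, 0.0097, 0, 0.0785, 0, 0],4)
o=meas(2); print(np.hypot(*(o[:2]-AX)),161.4-np.degrees(np.arctan2(*(o[:2]-AX)[::-1])))
```

```text
t 19.875 pos [507.22 259.81  85.58] F [-8.1  -1.66 -2.1 ] M [-0.33  1.16 -0.34] gap 0.212
140.73750921485006 29.230922688970708
```

Call:
{"op": "step_arm", "data": {
  "plan": [5e-05,0.0097,0,0.0785,0,0,5e-05,0.0097,0,0.0785,0,0,5e-05,0.0097,0,0.0785,0,0,5e-05,0.0097,0,0.0785,0,0]
}}

```text
time: 20.38
ee_pos: [539.4, 281.3, 85.3]
orientation: [0.929, 1.368, -0.936]
force: [-7.3, 4.8, -3.2]
finger_gap: 0.208
```

Run:
```python
from cm import *
add([0.00005, 0.0097, 0, 0.0785, 0, 0],4)
o=meas(2); print(np.hypot(*(o[:2]-AX)),161.4-np.degrees(np.arctan2(*(o[:2]-AX)[::-1])))
from look import look; look("i1",[20,30,40])
from avg import *
G=avg("scene",5); enh(G,"i2s.png",285,160,325,190,18,2,(60,180))
```

```text
t 20.425 pos [540.06 281.63  85.44] F [-7.28  4.96 -2.79] M [0.5  1.2  0.01] gap 0.211
140.38613357450944 45.35514151123844
```

View pics/i2s.png

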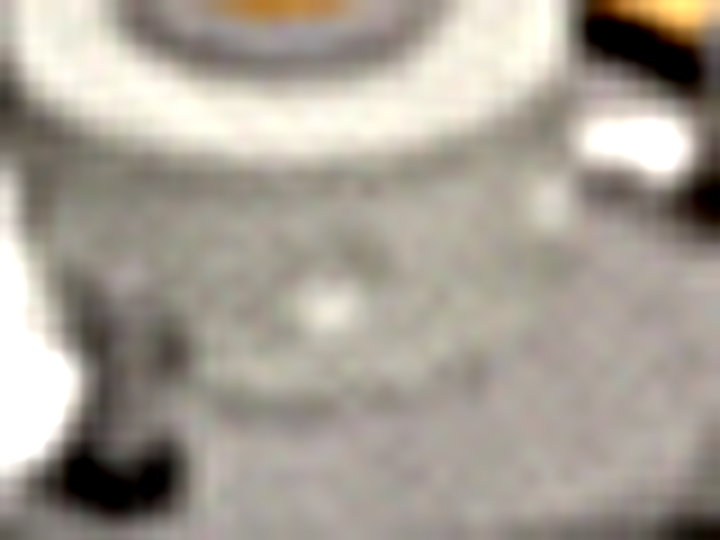

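View pics/i1t.png

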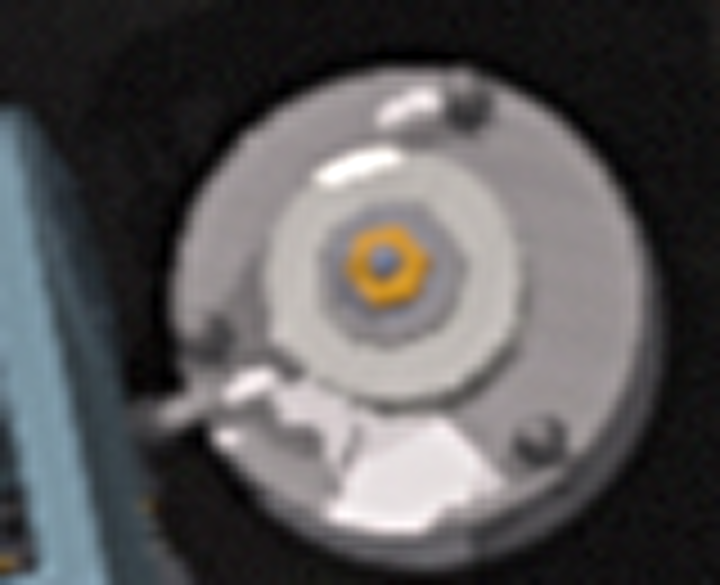

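Run:
```python
from cm import *
sh(posd(161.4-32,141,86.9,0),4)
```

```text
cmd [542.34 280.63  86.89] psi -1.1973 -> [512.2 264.5  86.9]
4 x [-0.0, -0.00858, 1e-05, -0.07853, 0.0, 0.0]
```

Call:
{"op": "step_arm", "data": {
  "plan": [0,-0.0086,0,-0.0785,0,0,0,-0.0086,0,-0.0785,0,0,0,-0.0086,0,-0.0785,0,0,0,-0.0086,0,-0.0785,0,0,0,0,0,0,0,0]
}}

```text
time: 21.6
ee_pos: [511.3, 264.7, 86.6]
orientation: [0.69, 1.46, -0.691]
force: [-2.5, 2.6, -3.3]
finger_gap: 0.21
```

Run:
```python
from cm import *
add([0, -0.0086, 0, -0.0785, 0, 0],4)
o=meas(3); print(np.hypot(*(o[:2]-AX)),161.4-np.degrees(np.arctan2(*(o[:2]-AX)[::-1])))
sh(posd(161.4-32,181,86.9,0),5)
```

```text
t 21.7 pos [511.55 264.9   86.68] F [-2.77  3.5  -2.54] M [ 0.53  0.49 -0.02] gap 0.21
141.75818318531034 31.91010493949136
cmd [512.12 264.46  86.89] psi -0.8833 -> [486.8 295.4  86.9]
5 x [-0.0, 1e-05, -0.00799, -3e-05, 0.0, 0.0]
```

Call:
{"op": "step_arm", "data": {
  "plan": [0,0,-0.008,0,0,0,0,0,-0.008,0,0,0,0,0,-0.008,0,0,0,0,0,-0.008,0,0,0,0,0,-0.008,0,0,0,0,0,0,0,0,0]
}}

```text
time: 22.45
ee_pos: [486.2, 295.9, 86.9]
orientation: [0.689, 1.459, -0.689]
force: [-0.1, 0.3, -3.3]
finger_gap: 0.211
```

Run:
```python
from cm import *
add([0, 0, -0.008,0,0,0],5)
o=meas(2); print(np.hypot(*(o[:2]-AX)),161.4-np.degrees(np.arctan2(*(o[:2]-AX)[::-1])))
from avg import *
from v2 import *
G=avg("scene",5); enh(G,"j1s.png",245,145,335,195,8,1.3,(20,200))
F=avg("top",4); enh(F,"j1t.png",225,150,305,215,9,1)
T=pose(); u=T[:3,2]; j=T[:3,3]+[0,0,18.8]
im=cv2.imread("pics/j1t.png"); q=((proj(f,[j+42*u,j+118*u])+v[3:5]-[225,150]+.5)*9).astype(int); cv2.line(im,q[0].tolist(),q[1].tolist(),(0,0,255),1); cv2.imwrite("pics/j1t.png",im)
im=cv2.imread("pics/j1s.png"); q=((proj(g,[j+42*u,j+118*u])+v[5:7]-[245,145]+.5)*8).astype(int); cv2.line(im,q[0].tolist(),q[1].tolist(),(0,0,255),1); cv2.imwrite("pics/j1s.png",im)
```

```text
t 22.5 pos [486.41 295.76  86.88] F [ 0.2  -0.11 -3.01] M [-0.    0.03 -0.01] gap 0.212
181.56170218413354 31.980702173472736
```

View pics/j1t.png

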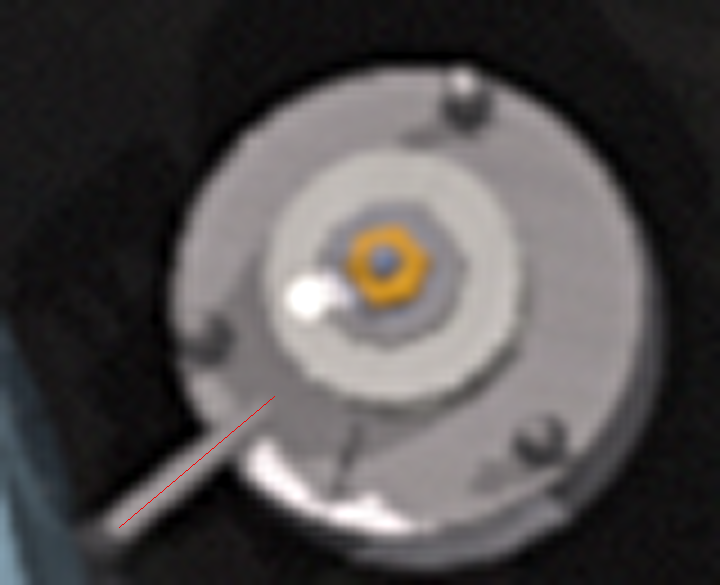

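View pics/j1s.png

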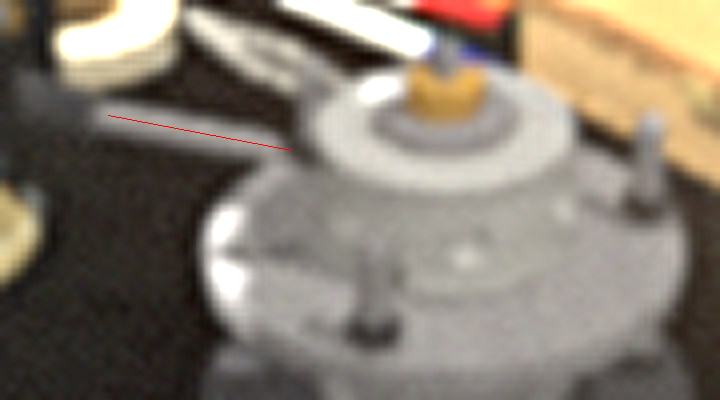

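Run:
```python
from cm import *
sh(posd(161.4+28.5,181.5,87.2,0),10)
sh(posd(161.4+28.5,181.5,87.2,0),12)
```

```text
cmd [486.74 295.37  86.89] psi -0.8833 -> [422.9 124.3  87.2]
10 x [-3e-05, -0.0191, 0.00097, -0.10561, 0.0, 0.0]
cmd [486.74 295.37  86.89] psi -0.8833 -> [422.9 124.3  87.2]
12 x [-3e-05, -0.01593, 0.00067, -0.08801, 0.0, 0.0]
```

Call:
{"op": "step_arm", "data": {
  "plan": [-3e-05,-0.0159,0.0007,-0.088,0,0,-3e-05,-0.0159,0.0007,-0.088,0,0,-3e-05,-0.0159,0.0007,-0.088,0,0,-3e-05,-0.0159,0.0007,-0.088,0,0,-3e-05,-0.0159,0.0007,-0.088,0,0,-3e-05,-0.0159,0.0007,-0.088,0,0,-3e-05,-0.0159,0.0007,-0.088,0,0,-3e-05,-0.0159,0.0007,-0.088,0,0]
}}

```text
time: 23.95
ee_pos: [423.4, 187.3, 87.3]
orientation: [0.138, 1.566, -0.138]
force: [0.3, 0.5, -2.4]
finger_gap: 0.212
```

Call:
{"op": "step_arm", "data": {
  "plan": [-3e-05,-0.0159,0.0007,-0.088,0,0,-3e-05,-0.0159,0.0007,-0.088,0,0,-3e-05,-0.0159,0.0007,-0.088,0,0,-3e-05,-0.0159,0.0007,-0.088,0,0,0,0,0,0,0,0]
}}

```text
time: 24.58
ee_pos: [423.7, 123.8, 87.5]
orientation: [-0.134, 1.566, 0.133]
force: [-0.4, -0.4, -2.1]
finger_gap: 0.209
```

Run:
```python
from cm import *
add([-3e-05, -0.0159, 0.0007, -0.088, 0, 0],12)
o=meas(2); print(np.hypot(*(o[:2]-AX)),161.4-np.degrees(np.arctan2(*(o[:2]-AX)[::-1])))
from avg import *
from v2 import *
G=avg("scene",6); enh(G,"k1s.png",265,145,335,195,11,1.3,(20,200))
F=avg("top",4); enh(F,"k1t.png",225,150,305,215,9,1)
T=pose(); u=T[:3,2]; j=T[:3,3]+[0,0,18.8]
im=cv2.imread("pics/k1t.png"); q=((proj(f,[j+42*u,j+118*u])+v[3:5]-[225,150]+.5)*9).astype(int); cv2.line(im,q[0].tolist(),q[1].tolist(),(0,0,255),1); cv2.imwrite("pics/k1t.png",im)
im=cv2.imread("pics/k1s.png"); q=((proj(g,[j+42*u,j+118*u])+v[5:7]-[265,145]+.5)*11).astype(int); cv2.line(im,q[0].tolist(),q[1].tolist(),(0,0,255),1)
for c in(-28.5,-88.5): q=((proj(g,[az(v,48,180-c,106.)])[0]+v[5:7]-[265,145]+.5)*11).astype(int); cv2.circle(im,q.tolist(),4,(0,255,0),1)
cv2.imwrite("pics/k1s.png",im)
sh(posd(161.4+28.5,181.5,87.2,0),1)
```

```text
t 24.625 pos [423.58 124.07  87.45] F [-0.2  -0.27 -2.46] M [0.01 0.03 0.01] gap 0.212
180.87172056460352 331.3929377149568
cmd [423.33 124.46  87.25] psi 0.1727 -> [422.9 124.3  87.2]
1 x [5e-05, -9e-05, -0.00045, -6e-05, 0.0, 0.0]
```

View pics/k1t.png

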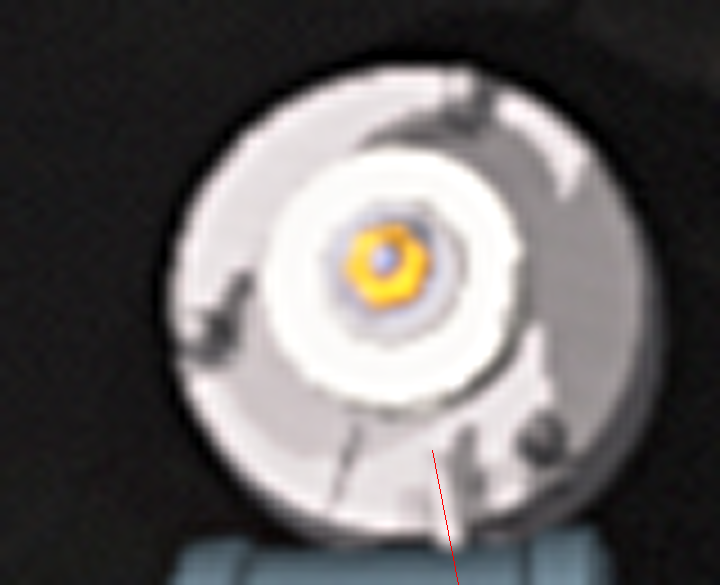

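View pics/k1s.png

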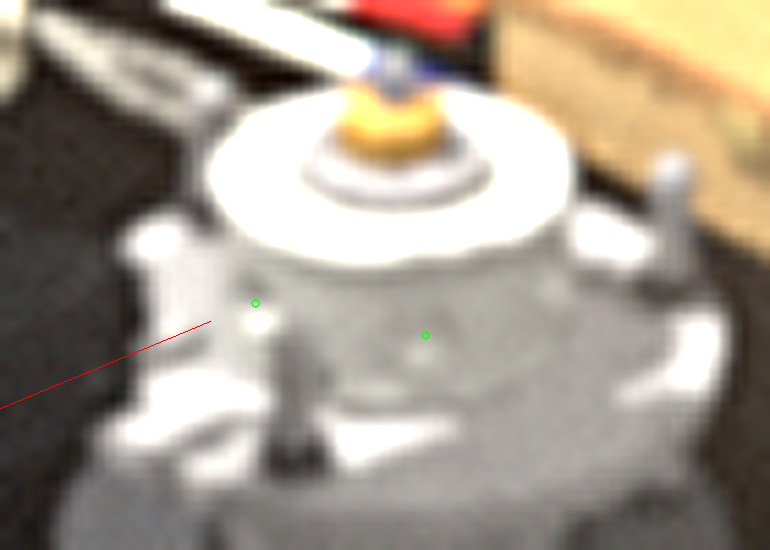

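Call:
{"op": "step_arm", "data": {
  "plan": [0,0,0.006,0,0,0,0,0,0.006,0,0,0,0,0,0.004,0,0,0,0,0,0.003,0,0,0,0,0,0.003,0,0,0,0,0,0,0,0,0]
}}

```text
time: 25.88
ee_pos: [445.1, 128.3, 87.2]
orientation: [-0.136, 1.567, 0.136]
force: [-0.5, 0.1, -3.4]
finger_gap: 0.21
```

Run:
```python
from cm import *
add([0,0,.022,0,0,0])
o=meas(3); print(np.hypot(*(o[:2]-AX)),161.4-np.degrees(np.arctan2(*(o[:2]-AX)[::-1])))
```

```text
t 25.975 pos [445.   128.25  87.21] F [-0.04 -0.1  -2.97] M [ 0.04  0.07 -0.02] gap 0.208
159.05172900663487 331.53496459255314
```

In the hole mouth with no contact force. Inserting further.

Call:
{"op": "step_arm", "data": {
  "plan": [0,0,0.003,0,0,0,0,0,0.003,0,0,0,0,0,0.003,0,0,0,0,0,0.003,0,0,0,0,0,0.003,0,0,0,0,0,0.003,0,0,0,0,0,0,0,0,0]
}}

```text
time: 26.85
ee_pos: [461.9, 131.3, 86.7]
orientation: [-0.136, 1.569, 0.136]
force: [-4.7, -1.1, -1.5]
finger_gap: 0.213
```

Run:
```python
from cm import *
add([0,0,.018,0,0,0])
o=meas(3); print(np.hypot(*(o[:2]-AX)),161.4-np.degrees(np.arctan2(*(o[:2]-AX)[::-1])))
sh(posd(161.4+8,139.5,87.0,-4),5)
```

```text
t 26.95 pos [461.86 131.28  86.76] F [-4.13 -0.99 -2.22] M [-0.07  0.56 -0.01] gap 0.213
141.9219292428059 331.57396737531224
cmd [462.73 131.34  87.25] psi 0.1727 -> [464.6 181.2  87. ]
5 x [5e-05, 0.01004, 0.00039, 0.08551, 0.0, 0.0]
```

Call:
{"op": "step_arm", "data": {
  "plan": [5e-05,0.01,0.0004,0.0855,0,0,5e-05,0.01,0.0004,0.0855,0,0,5e-05,0.01,0.0004,0.0855,0,0,5e-05,0.01,0.0004,0.0855,0,0,5e-05,0.01,0.0004,0.0855,0,0]
}}

```text
time: 27.58
ee_pos: [462.9, 180.3, 86.2]
orientation: [0.2, 1.565, -0.204]
force: [-5.7, -4.9, -2.4]
finger_gap: 0.209
```

Run:
```python
from cm import *
add([5e-05, 0.01, 0.0004, 0.0855, 0, 0],5)
o=meas(2); print(np.hypot(*(o[:2]-AX)),161.4-np.degrees(np.arctan2(*(o[:2]-AX)[::-1])))
sh(posd(161.4-24,139,86.5,-4),8)
```

```text
t 27.625 pos [463.03 180.83  86.22] F [-5.49 -5.   -2.43] M [-0.69  0.84 -0.03] gap 0.21
140.96445580358198 -8.248256239262446
cmd [464.63 180.98  87.  ] psi -0.2548 -> [499.4 249.6  86.5]
8 x [6e-05, 0.00973, -0.0003, 0.06982, 0.0, 0.0]
```

Driving smoothly at about 5 N tangential.

Call:
{"op": "step_arm", "data": {
  "plan": [5e-05,0.0097,-0.0003,0.0698,0,0,5e-05,0.0097,-0.0003,0.0698,0,0,5e-05,0.0097,-0.0003,0.0698,0,0,5e-05,0.0097,-0.0003,0.0698,0,0,5e-05,0.0097,-0.0003,0.0698,0,0,5e-05,0.0097,-0.0003,0.0698,0,0,5e-05,0.0097,-0.0003,0.0698,0,0,5e-05,0.0097,-0.0003,0.0698,0,0]
}}

```text
time: 28.62
ee_pos: [496.8, 249.5, 85.4]
orientation: [0.635, 1.48, -0.64]
force: [-8.0, -1.4, -2.6]
finger_gap: 0.206
```

Run:
```python
from cm import *
add([5e-05, 0.0097, -0.0003, 0.0698, 0, 0],8)
o=meas(2); print(np.hypot(*(o[:2]-AX)),161.4-np.degrees(np.arctan2(*(o[:2]-AX)[::-1])))
sh(posd(161.4-40,139,86.1,-4),4)
```

```text
t 28.675 pos [497.16 249.94  85.48] F [-8.42 -0.96 -2.53] M [-0.12  1.14 -0.11] gap 0.209
140.8812450257308 23.49422479091163
cmd [499.22 249.38  86.6 ] psi -0.8132 -> [529.3 274.1  86.1]
4 x [0.00013, 0.00976, -0.00035, 0.06985, 0.0, 0.0]
```

Call:
{"op": "step_arm", "data": {
  "plan": [0.0001,0.0098,-0.0003,0.0698,0,0,0.0001,0.0098,-0.0003,0.0698,0,0,0.0001,0.0098,-0.0003,0.0698,0,0,0.0001,0.0098,-0.0003,0.0698,0,0]
}}

```text
time: 29.18
ee_pos: [526.9, 274.8, 84.9]
orientation: [0.85, 1.403, -0.854]
force: [-8.4, 2.3, -2.4]
finger_gap: 0.21
```

Run:
```python
from cm import *
add([0.0001, 0.0098, -0.0003, 0.0698, 0, 0],4)
o=meas(2); print(np.hypot(*(o[:2]-AX)),161.4-np.degrees(np.arctan2(*(o[:2]-AX)[::-1])))
T=pose();print(161.4-np.degrees(np.arctan2(*(T[:2,3]-AX)[::-1])))
from avg import *
G=avg("scene",5); enh(G,"l1s.png",245,145,335,195,8,1.3,(20,200));enh(G,"l2s.png",270,160,325,190,14,2,(60,180))
F=avg("top",4); enh(F,"l1t.png",225,150,305,215,9,1)
```

```text
t 29.225 pos [527.49 275.16  85.04] F [-8.5   2.75 -2.84] M [ 0.23  1.31 -0.17] gap 0.211
140.8035500262689 39.59389365383133
40.07453747974856
```

View pics/l2s.png

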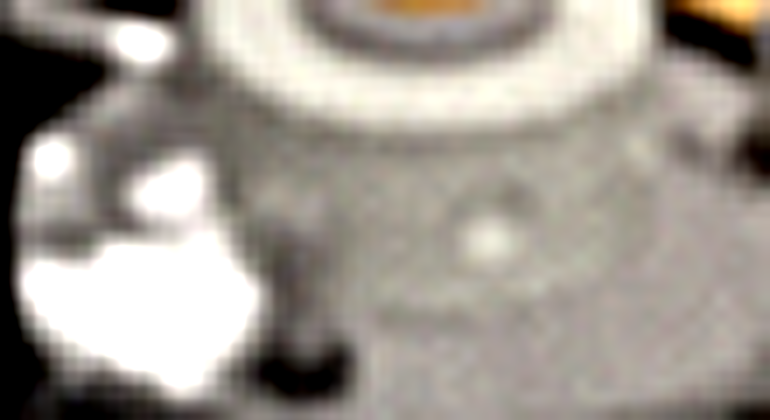

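View pics/l1t.png

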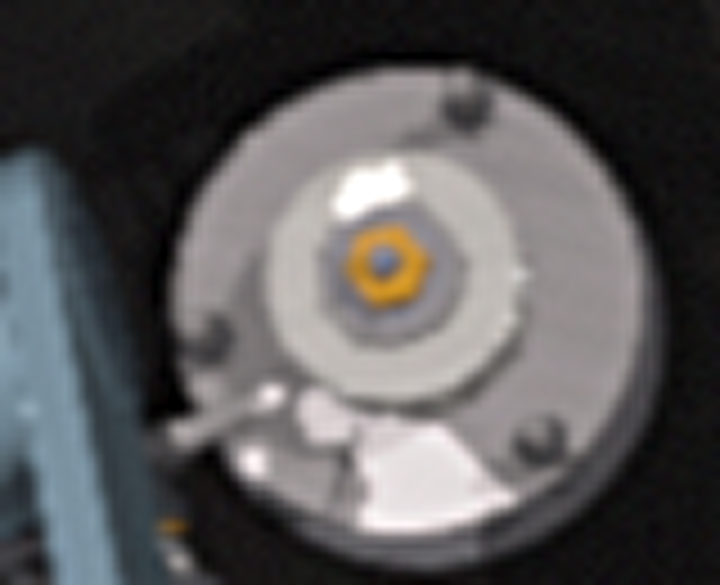

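Call:
{"op": "step_arm", "data": {
  "plan": [0.0001,0.0073,-0.0002,0.0524,0,0,0.0001,0.0073,-0.0002,0.0524,0,0]
}}

```text
time: 29.92
ee_pos: [539.9, 281.9, 84.8]
orientation: [0.93, 1.368, -0.933]
force: [-9.1, 3.6, -1.9]
finger_gap: 0.208
```

Run:
```python
from cm import *
add([0.0001, 0.0073, -0.0002, 0.0524, 0, 0],2)
o=meas(2); print(np.hypot(*(o[:2]-AX)),161.4-np.degrees(np.arctan2(*(o[:2]-AX)[::-1])))
```

```text
t 29.975 pos [540.32 282.16  84.93] F [-8.94  4.36 -1.86] M [ 0.5   1.29 -0.15] gap 0.207
140.74892539554256 45.54496503453757
```

Call:
{"op": "step_arm", "data": {
  "plan": [0.0001,0.0049,-0.0001,0.035,0,0,0,0,0,0,0,0]
}}

```text
time: 30.22
ee_pos: [544.3, 284.0, 84.6]
orientation: [0.955, 1.356, -0.959]
force: [-8.7, 4.8, -1.7]
finger_gap: 0.209
```

```bash
cat >> cm.py <<'E'
def pol(o):
    c=161.4-np.degrees(np.arctan2(*(o[:2]-AX)[::-1])); a=np.radians(161.4-c)
    T=pose(); cc=161.4-np.degrees(np.arctan2(*(T[:2,3]-AX)[::-1]))
    print("r",np.hypot(*(o[:2]-AX)).round(1),"c",c.round(2),"cmdc",cc.round(2),"Ftan_cw",(o[3]*np.sin(a)-o[4]*np.cos(a)).round(2),"Frad",(o[3]*np.cos(a)+o[4]*np.sin(a)).round(2),"Mz",o[8])
E
python3 - <<'E'
from cm import *
add([0.0001, 0.0049, -0.0001, 0.035, 0, 0])
pol(meas(3))
from avg import *
G=avg("scene",5); enh(G,"m2s.png",270,160,325,190,14,2,(60,180))
E
```

```text
t 30.325 pos [544.28 283.95  84.64] F [-9.15  4.61 -2.29] M [ 0.52  1.35 -0.13] gap 0.213
r 140.7 c 47.31 cmdc 48.13 Ftan_cw -6.47 Frad 7.94 Mz -0.13
```

View pics/m2s.png

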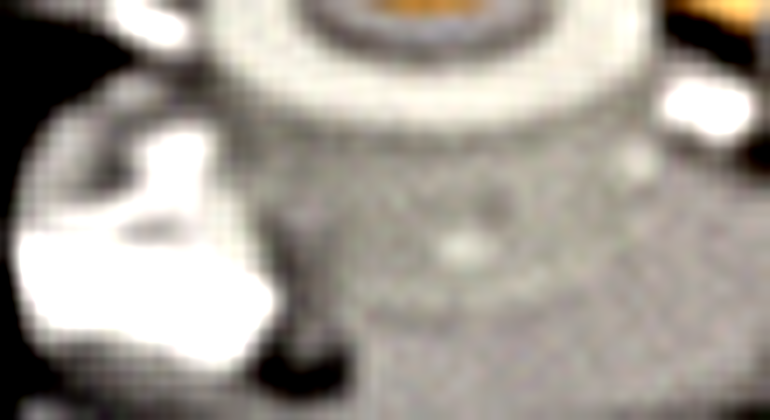

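Call:
{"op": "step_arm", "data": {
  "plan": [0.0001,0.0049,-0.0001,0.035,0,0,0,0,0,0,0,0]
}}

```text
time: 30.82
ee_pos: [548.0, 285.3, 84.0]
orientation: [0.98, 1.344, -0.987]
force: [-11.4, 3.8, -2.5]
finger_gap: 0.214
```

Run:
```python
from cm import *
add([0.0001, 0.0049, -0.0001, 0.035, 0, 0])
pol(meas(2))
```

```text
t 30.875 pos [547.98 285.28  84.07] F [-11.36   3.63  -2.4 ] M [ 0.29  1.64 -0.18] gap 0.211
r 140.5 c 48.91 cmdc 50.16 Ftan_cw -9.11 Frad 7.7 Mz -0.18
```

Call:
{"op": "step_arm", "data": {
  "plan": [0.0001,0.0049,-0.0001,0.035,0,0,0,0,0,0,0,0]
}}

```text
time: 31.12
ee_pos: [551.7, 286.5, 83.4]
orientation: [1.005, 1.332, -1.016]
force: [-13.6, 2.0, -2.3]
finger_gap: 0.211
```

Run:
```python
from cm import *
add([0.0001, 0.0049, -0.0001, 0.035, 0, 0])
pol(meas(2))
from avg import *
from v2 import *
G=avg("scene",6); enh(G,"n2s.png",270,150,325,190,14,1.5,(30,200))
F=avg("top",5); enh(F,"n1t.png",235,175,285,215,16,1)
```

```text
t 31.175 pos [551.68 286.49  83.44] F [-13.79   2.01  -2.09] M [ 0.11  1.97 -0.26] gap 0.212
r 140.2 c 50.5 cmdc 52.19 Ftan_cw -12.17 Frad 6.8 Mz -0.26
```

View pics/n2s.png

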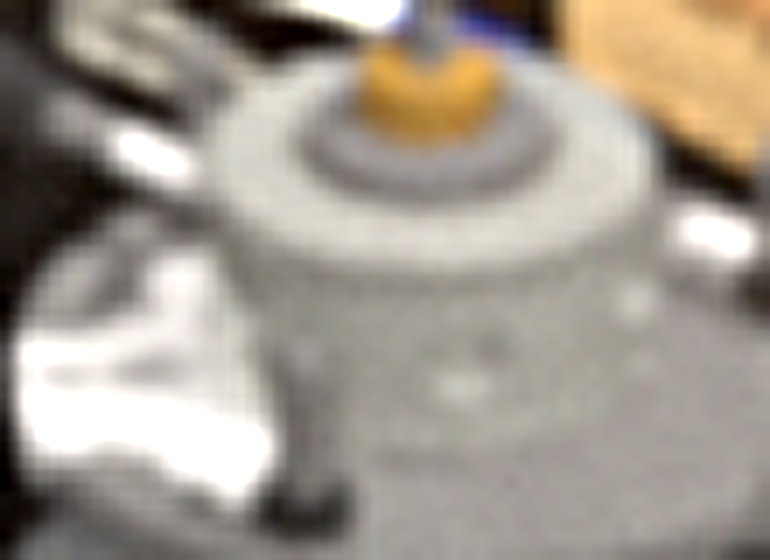

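View pics/n1t.png

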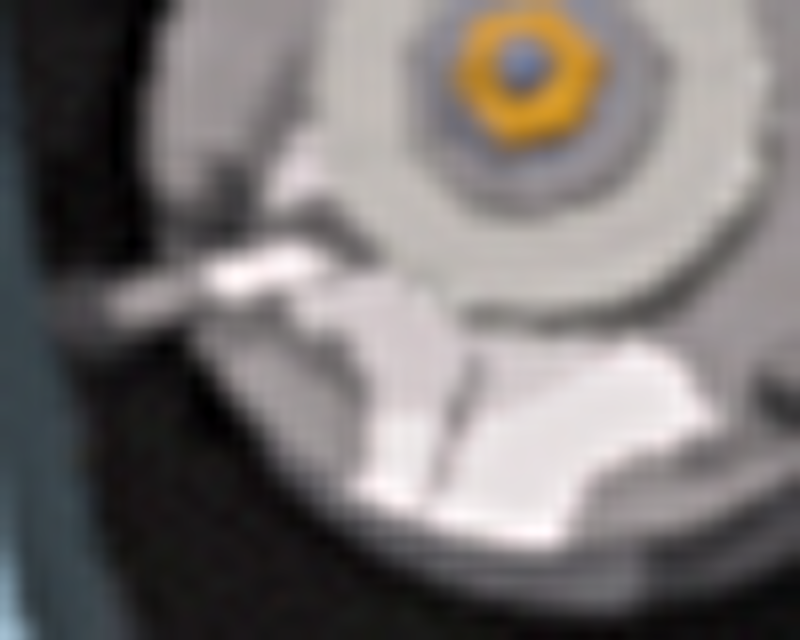

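Run:
```python
from cm import *
sh(posd(161.4-33,141,86.4,0),5)
from avg import *
import pickle
G=avg("scene",4); pickle.dump(G,open("home.pkl","wb"))
```

```text
cmd [556.25 285.97  85.7 ] psi -1.3022 -> [514.1 266.   86.4]
5 x [-0.00014, -0.00938, 0.00013, -0.08032, 0.0, 0.0]
```

Call:
{"op": "step_arm", "data": {
  "plan": [-0.00014,-0.0094,0.0001,-0.0803,0,0,-0.00014,-0.0094,0.0001,-0.0803,0,0,-0.00014,-0.0094,0.0001,-0.0803,0,0,-0.00014,-0.0094,0.0001,-0.0803,0,0,-0.00014,-0.0094,0.0001,-0.0803,0,0,0,0,0,0,0,0]
}}

```text
time: 32.67
ee_pos: [513.5, 266.6, 86.4]
orientation: [0.704, 1.455, -0.703]
force: [-3.3, 4.4, -2.5]
finger_gap: 0.208
```

Run:
```python
from cm import *
add([-0.00014, -0.0094, 0.0001, -0.0803, 0, 0],5)
pol(meas(3))
sh(posd(161.4-33,240,92,0),10)
```

```text
t 32.775 pos [513.7  266.77  86.45] F [-3.47  4.05 -2.27] M [ 0.52  0.55 -0.09] gap 0.208
r 141.9 c 33.06 cmdc 32.98 Ftan_cw -0.21 Frad 5.33 Mz -0.09
cmd [513.99 266.09  86.4 ] psi -0.9007 -> [452.6 343.6  92. ]
10 x [-0.00056, 0.0, -0.00989, -1e-05, 0.0, 0.0]
```

Call:
{"op": "step_arm", "data": {
  "plan": [0,0,-0.008,0,0,0,0,0,-0.01,0,0,0,0,0,-0.01,0,0,0,0,0,-0.01,0,0,0,0,0,-0.01,0,0,0,0,0,-0.01,0,0,0,0,0,-0.02,0,0,0,0,0,-0.02,0,0,0]
}}

```text
time: 33.78
ee_pos: [452.1, 344.0, 86.4]
orientation: [0.703, 1.454, -0.703]
force: [-0.0, -0.1, -2.6]
finger_gap: 0.211
```

Run:
```python
from cm import *
add([0,0,-.098,0,0,0])
pol(meas(2))
from avg import *
from v2 import *
G=avg("scene",8); enh(G,"o1.png",265,145,335,195,11,1.5,(30,220))
F=avg("top",5); enh(F,"o1t.png",205,150,305,230,8,1)
```

```text
t 33.825 pos [451.28 344.78  86.34] F [-0.9   0.8  -2.77] M [ 0.04  0.14 -0.01] gap 0.209
r 241.8 c 32.93 cmdc 32.99 Ftan_cw -0.21 Frad 1.19 Mz -0.01
```

View pics/o1.png

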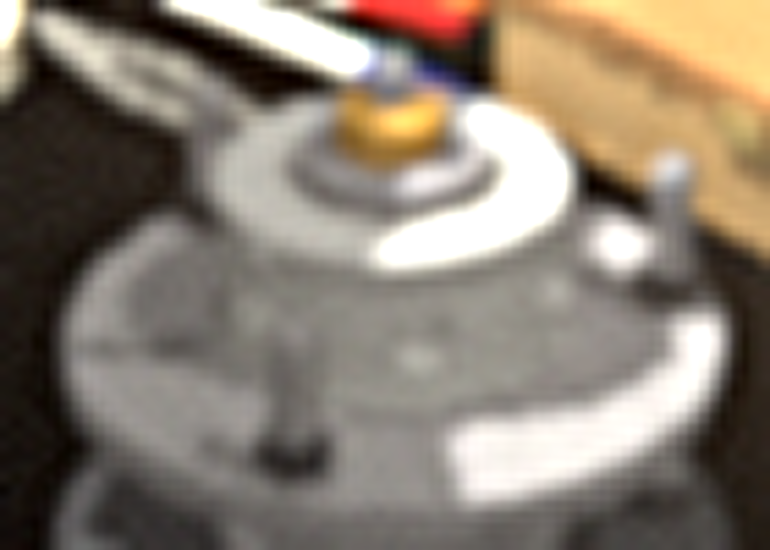

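View pics/o1t.png

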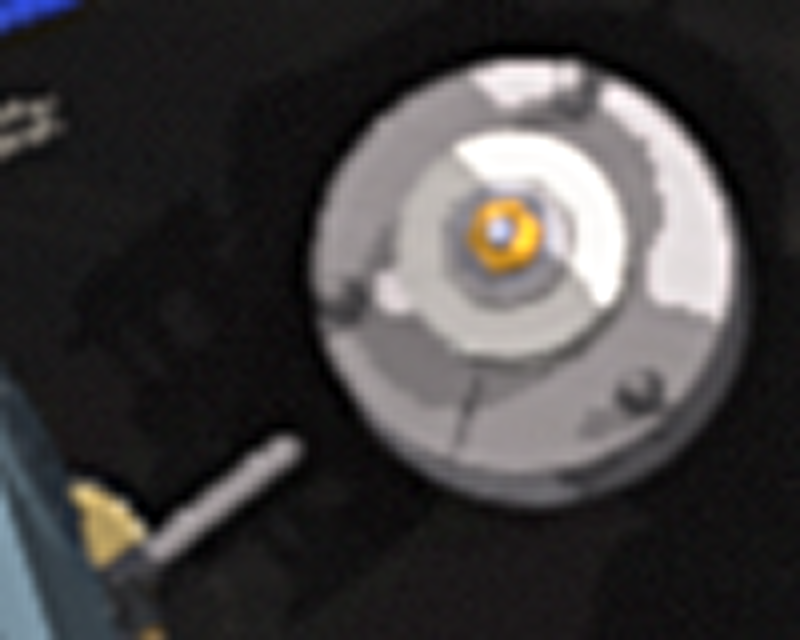

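Run:
```python
from avg import *
import pickle
a,b=pickle.load(open("av0.pkl","rb"))
F=avg("top",8)
enh(F,"p1.png",253,185,278,210,15,1,(60,230)); enh(b,"p0.png",253,185,278,210,15,1,(60,230))
G=avg("scene",6); enh(G,"q1.png",268,158,298,188,13,1,(40,200)); enh(a,"q0.png",268,158,298,188,13,1,(40,230))
im=np.hstack([cv2.imread("pics/p0.png"),cv2.imread("pics/p1.png")]);cv2.imwrite("pics/pp.png",im)
im=np.hstack([cv2.imread("pics/q0.png"),cv2.imread("pics/q1.png")]);cv2.imwrite("pics/qq.png",im)
```

```text
(no output)
```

View pics/pp.png

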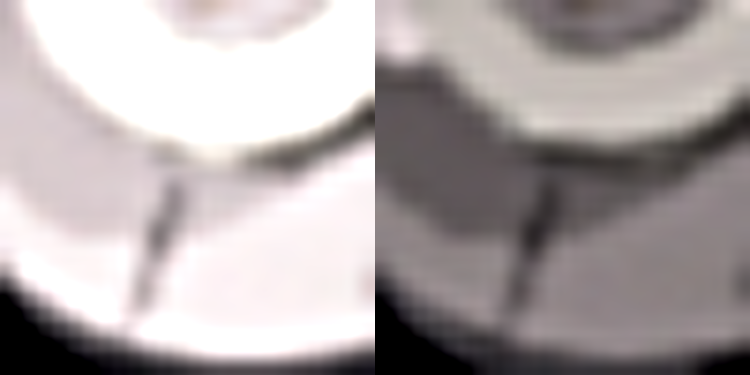

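View pics/qq.png

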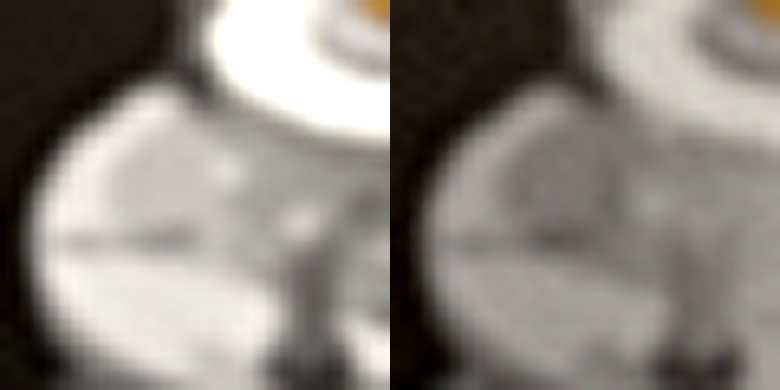

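Run:
```python
from cm import *
from v2 import *
T=pose(); u=T[:3,2]; j=T[:3,3]+[0,0,18.8]
print(((proj(f,[j+42*u,j+118*u])+v[3:5]-[205,150]+.5)*8).round(0), np.degrees(np.arctan2(u[1],u[0])))
P=onz(f,un([(150,560),(295,443)],205,150,8)-v[3:5],105.2); d=P[1]-P[0]; print(P,np.degrees(np.arctan2(d[1],d[0])),np.hypot(*d[:2]), j+118*u)
sh(posd(161.4+8,240,92,0),8)
```

```text
[[156. 552.]
 [296. 438.]] -51.604952232693314
[[475.67862263 312.39125311 105.2       ]
 [523.94206119 250.6213476  105.2       ]] -51.99798455731319 78.3892896293041 [526.41576986 250.41114268 105.204     ]
cmd [453.13 342.89  86.4 ] psi -0.9007 -> [365.8 199.6  92. ]
8 x [-0.0007, -0.0214, 0.00086, -0.08946, 0.0, 0.0]
```

Call:
{"op": "step_arm", "data": {
  "plan": [-0.0007,-0.0214,0.0009,-0.0895,0,0,-0.0007,-0.0214,0.0009,-0.0895,0,0,-0.0007,-0.0214,0.0009,-0.0895,0,0,-0.0007,-0.0214,0.0009,-0.0895,0,0,-0.0007,-0.0214,0.0009,-0.0895,0,0,-0.0007,-0.0214,0.0009,-0.0895,0,0,-0.0007,-0.0214,0.0009,-0.0895,0,0,-0.0007,-0.0214,0.0009,-0.0895,0,0]
}}

```text
time: 36.17
ee_pos: [365.9, 198.9, 92.2]
orientation: [0.142, 1.566, -0.142]
force: [0.1, -0.5, -3.4]
finger_gap: 0.211
```

Run:
```python
from cm import *
add([-0.0007, -0.0214, 0.0009, -0.0895, 0, 0],8)
pol(meas(1))
p=np.array([482.0,-191.3])-5*np.array([.9725,.2329]); print(p)
sh(M([*p,98],.2349),16)
```

```text
t 36.175 pos [365.87 198.89  92.22] F [ 0.15 -0.52 -3.35] M [ 0.03 -0.04  0.02] gap 0.211
r 239.8 c -8.17 cmdc -8.03 Ftan_cw -0.48 Frad -0.24 Mz 0.02
[ 477.1375 -192.4645]
cmd [366.1  199.46  92.  ] psi -0.1847 -> [ 477.1 -192.5   98. ]
16 x [-0.00037, -0.02476, 0.00669, -0.02622, 0.0, 0.0]
```

Call:
{"op": "step_arm", "data": {
  "plan": [-0.00037,-0.0248,0.0067,-0.0262,0,0,-0.00037,-0.0248,0.0067,-0.0262,0,0,-0.00037,-0.0248,0.0067,-0.0262,0,0,-0.00037,-0.0248,0.0067,-0.0262,0,0,-0.00037,-0.0248,0.0067,-0.0262,0,0,-0.00037,-0.0248,0.0067,-0.0262,0,0,-0.00037,-0.0248,0.0067,-0.0262,0,0,-0.00037,-0.0248,0.0067,-0.0262,0,0]
}}

```text
time: 37.17
ee_pos: [401.3, -3.6, 95.3]
orientation: [-0.02, 1.57, 0.02]
force: [-0.5, 0.6, -2.3]
finger_gap: 0.208
```

Call:
{"op": "step_arm", "data": {
  "plan": [-0.00037,-0.0248,0.0067,-0.0262,0,0,-0.00037,-0.0248,0.0067,-0.0262,0,0,-0.00037,-0.0248,0.0067,-0.0262,0,0,-0.00037,-0.0248,0.0067,-0.0262,0,0,-0.00037,-0.0248,0.0067,-0.0262,0,0,-0.00037,-0.0248,0.0067,-0.0262,0,0,-0.00037,-0.0248,0.0067,-0.0262,0,0,-0.00037,-0.0248,0.0067,-0.0262,0,0,0]
}}

```text
validation failed for argument at $.pl...
```

Run:
```python
from cm import *
from fit import *
add([-0.00037, -0.0248, 0.0067, -0.0262, 0, 0],8)
import json
s=bot.sense(); print(s["time"],s["ee_pos"])
```

```text
37.175 [401.25638686  -3.60552163  95.25893849]
```

The second call had one number too many and was refused whole, so I'm repeating it.

Call:
{"op": "step_arm", "data": {
  "plan": [-0.00037,-0.0248,0.0067,-0.0262,0,0,-0.00037,-0.0248,0.0067,-0.0262,0,0,-0.00037,-0.0248,0.0067,-0.0262,0,0,-0.00037,-0.0248,0.0067,-0.0262,0,0,-0.00037,-0.0248,0.0067,-0.0262,0,0,-0.00037,-0.0248,0.0067,-0.0262,0,0,-0.00037,-0.0248,0.0067,-0.0262,0,0,-0.00037,-0.0248,0.0067,-0.0262,0,0]
}}

```text
time: 38.17
ee_pos: [477.5, -194.0, 98.0]
orientation: [-0.185, 1.563, 0.185]
force: [-0.2, -0.5, -2.6]
finger_gap: 0.21
```

Run:
```python
from cm import *
add([-0.00037, -0.0248, 0.0067, -0.0262, 0, 0],8)
meas(3)
sh(M([477.1,-192.5,44],.2349),5)
from avg import *
g=avg("scene",4); enh(g,"r1s.png",280,190,400,310,6,1,(0,200))
f=avg("top",4); enh(f,"r1t.png",330,165,410,245,8,1,(0,220))
T=pose(); u=T[:3,2]; j=T[:3,3]+[0,0,18.8]
im=cv2.imread("pics/r1s.png"); 
for s in(-42,42,118): q=((proj(g,[j+s*u])[0]-[280,190]+.5)*6).astype(int); cv2.circle(im,q.tolist(),4,(0,255,0),1)
cv2.imwrite("pics/r1s.png",im)
im=cv2.imread("pics/r1t.png"); 
for s in(-42,42,118): q=((proj(f,[j+s*u])[0]-[330,165]+.5)*8).astype(int); cv2.circle(im,q.tolist(),4,(0,255,0),1)
cv2.imwrite("pics/r1t.png",im)
```

```text
t 38.275 pos [ 478.39 -195.57   98.44] F [ 0.15 -0.82 -2.38] M [-0.03  0.04  0.01] gap 0.211
cmd [ 477.17 -193.16   97.92] psi 0.2345 -> [ 477.1 -192.5   44. ]
5 x [0.01078, 0.00013, 2e-05, -8e-05, 0.0, 0.0]
```

View pics/r1s.png

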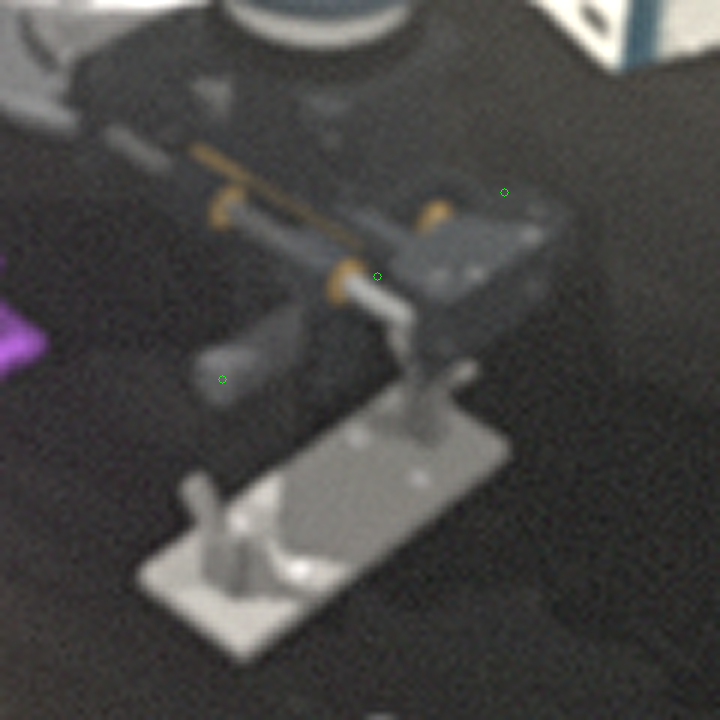

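View pics/r1t.png

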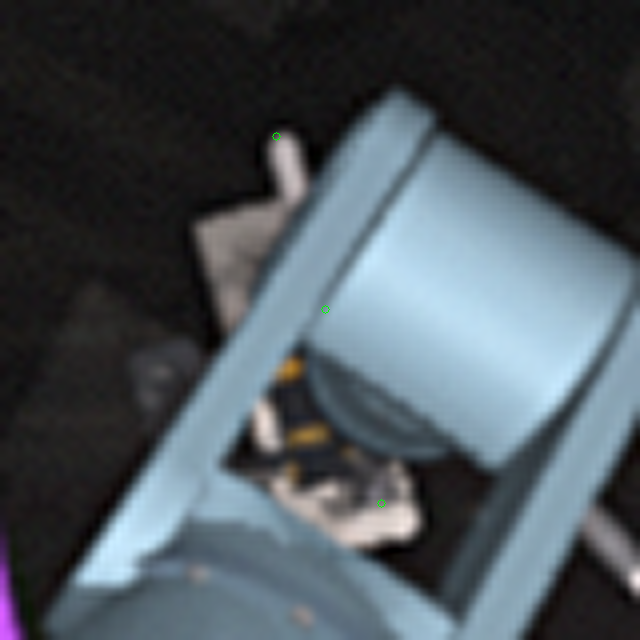

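Call:
{"op": "step_arm", "data": {
  "plan": [0.0108,0.0001,0,0,0,0,0.0108,0.0001,0,0,0,0,0.0108,0.0001,0,0,0,0,0.0108,0.0001,0,0,0,0,0.0054,0.0001,0,0,0,0,0,0,0,0,0,0]
}}

```text
time: 39.42
ee_pos: [476.7, -192.5, 48.8]
orientation: [-0.184, 1.564, 0.185]
force: [0.5, -0.1, -2.6]
finger_gap: 0.213
```

Run:
```python
from cm import *
add([0.0108, 0.0001, 0, 0, 0, 0],4);add([.0054,.0001,0,0,0,0])
meas(3); T=pose(); print(T[:3,3])
from avg import *
g=avg("scene",4); enh(g,"r2s.png",280,190,400,310,6,1,(0,200))
f=avg("top",4); enh(f,"r2t.png",345,165,385,205,16,1,(0,220))
u=T[:3,2]; j=T[:3,3]+[0,0,18.8]
im=cv2.imread("pics/r2t.png"); 
q=((proj(f,[j+60*u,j+118*u])-[345,165]+.5)*16).astype(int); cv2.line(im,q[0].tolist(),q[1].tolist(),(0,255,0),1)
cv2.imwrite("pics/r2t.png",im)
```

```text
t 39.525 pos [ 477.04 -192.69   49.18] F [-0.19  0.32 -2.72] M [0.04 0.03 0.  ] gap 0.209
[ 477.04998024 -192.67765556   49.324     ]
```

View pics/r2s.png

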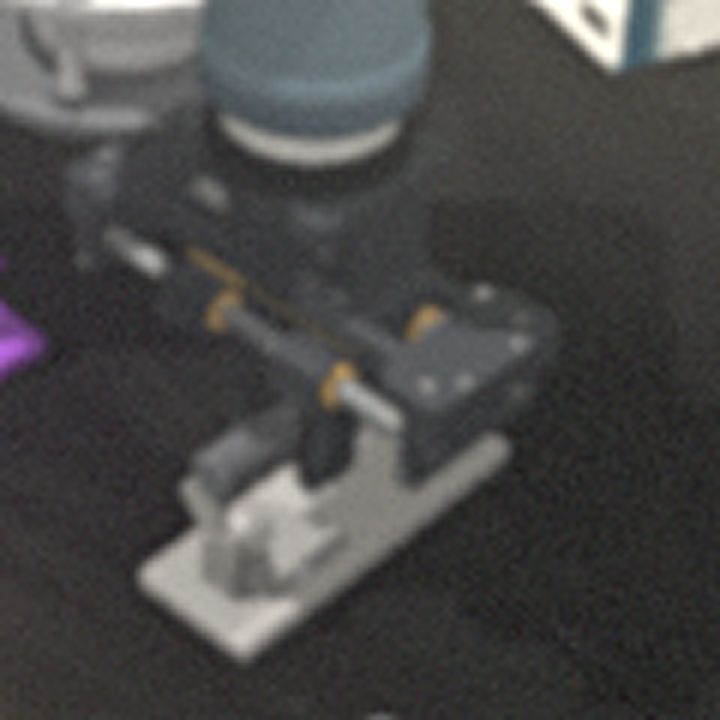

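View pics/r2t.png

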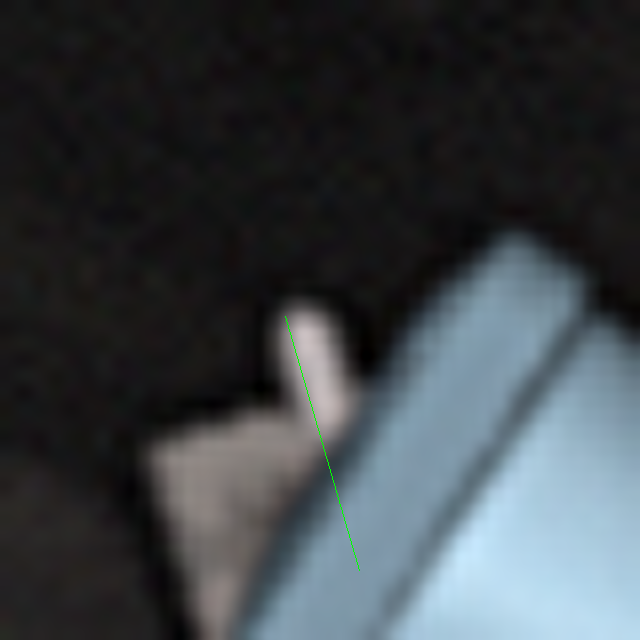

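Call:
{"op": "step_arm", "data": {
  "plan": [0.004,0,0,-0.004,0,0,0.004,0,0,-0.004,0,0,0.004,0,0,-0.004,0,0,0.003,0,0,-0.003,0,0,0.002,0,0,0,0,0,0,0,0,0,0,0]
}}

```text
time: 40.67
ee_pos: [477.2, -192.9, 32.4]
orientation: [-0.196, 1.562, 0.196]
force: [-0.4, -0.4, -1.5]
finger_gap: 0.211
```

Run:
```python
from cm import *
add([0.017,0,0,-.015,0,0])
meas(3); T=pose(); print(T[:3,3])
```

```text
t 40.775 pos [ 477.15 -192.81   32.39] F [ 0.19 -0.37 -1.67] M [-0.09  0.05  0.07] gap 0.211
[ 477.04998024 -192.67765556   32.324     ]
```

Call:
{"op": "step_arm", "data": {
  "plan": [0.001,0,0,0,0,0,0.0003,0,0,0,0,0,0,0,0,0,0,0]
}}

```text
time: 41.15
ee_pos: [477.5, -193.3, 31.8]
orientation: [-0.197, 1.561, 0.195]
force: [-2.8, -1.4, 4.7]
finger_gap: 0.212
```

Run:
```python
from cm import *
add([0.0013,0,0,0,0,0])
meas(3)
from avg import *
g=avg("scene",4); enh(g,"r3s.png",280,190,400,310,6,1,(0,200))
```

```text
t 41.25 pos [ 477.47 -193.27   31.81] F [-2.61 -1.7   5.1 ] M [-0.12  0.38  0.15] gap 0.214
```

View pics/r3s.png

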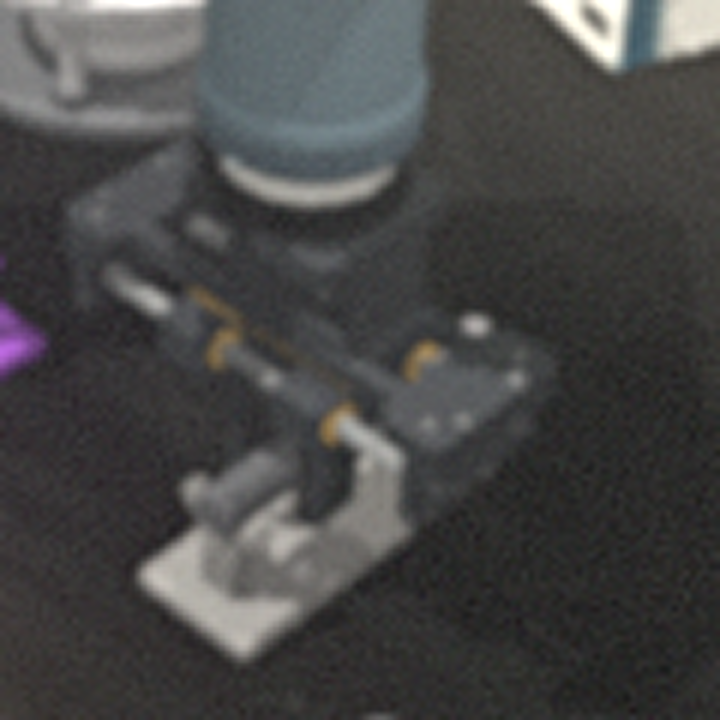

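Both posts are carrying the bar: about 8 N is supported, and the handle's back end sits in its notch at around (215,500). Opening the gripper.

Call:
{"op": "step_arm", "data": {
  "plan": [0,0,0,0,0,0,0,0,0,0,0,0,0,0,0,0,0,0,0,0,0,0,0,0,0,0,0,0,0,0,0,0,0,0,0,0,0,0,0,0,0,0,0,0,0,0,0,0],
  "jaw": -1
}}

```text
time: 42.45
ee_pos: [477.1, -192.7, 31.0]
orientation: [-0.196, 1.562, 0.196]
force: [-0.4, -0.3, -0.4]
finger_gap: 0.995
```

Call:
{"op": "step_arm", "data": {
  "plan": [-0.004,0,0,0,0,0,-0.01,0,0,0,0,0,-0.016,0,0,0,0,0,-0.02,0,0,0,0,0,-0.02,0,0,0,0,0,-0.03,0,0,0,0,0,-0.03,0,0,0,0,0,-0.03,0,0,0,0,0]
}}

```text
time: 43.45
ee_pos: [477.1, -192.7, 193.4]
orientation: [-0.197, 1.561, 0.195]
force: [0.3, -0.2, 0.3]
finger_gap: 1.003
```

Call:
{"op": "step_arm", "data": {
  "plan": [0,0.03,-0.01,0,0,0,0,0.03,-0.01,0,0,0,0,0.03,-0.01,0,0,0,0,0.03,-0.01,0,0,0,0,0.03,-0.01,0,0,0,0,0.03,-0.01,0,0,0]
}}

```text
time: 44.2
ee_pos: [374.0, -32.4, 192.1]
orientation: [-0.196, 1.56, 0.195]
force: [0.3, 0.6, 0.1]
finger_gap: 1.002
```

Run:
```python
from cm import *
meas(2)
from avg import *
g=avg("scene",6); enh(g,"s1s.png",280,220,380,310,7,1,(0,220)); cv2.imwrite("pics/sfull.png",g["pixels"][:,:,::-1])
f=avg("top",6); enh(f,"s1t.png",345,175,395,245,8,1.5); cv2.imwrite("pics/tfull.png",f["pixels"][:,:,::-1])
```

```text
t 44.25 pos [372.97 -31.06 191.78] F [ 0.04  1.61 -0.16] M [0.11 0.01 0.02] gap 0.998
```

View pics/s1s.png

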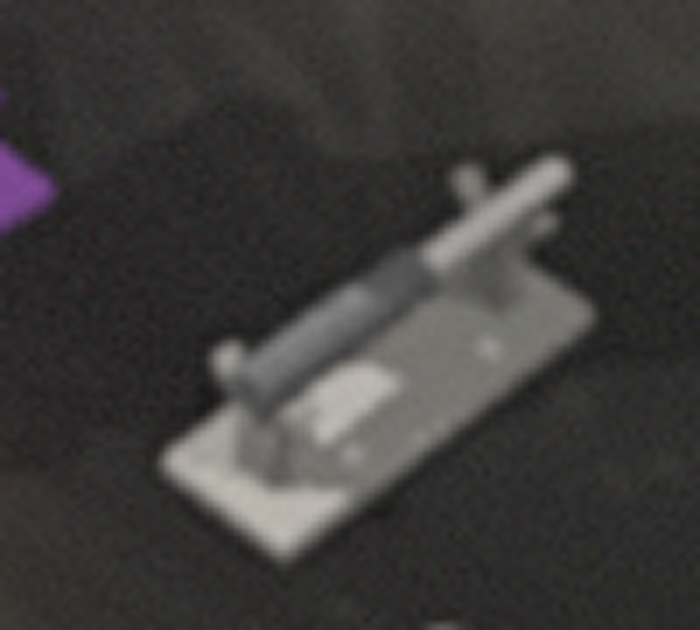

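View pics/s1t.png

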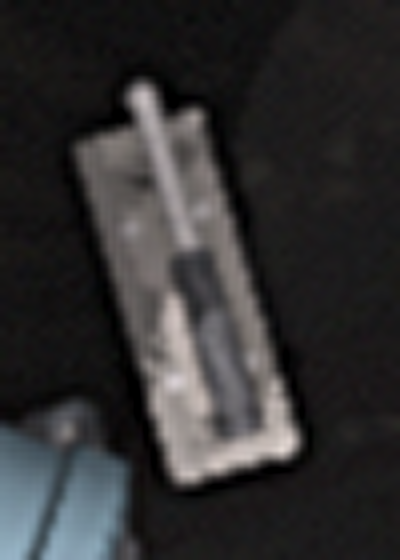

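View pics/tfull.png

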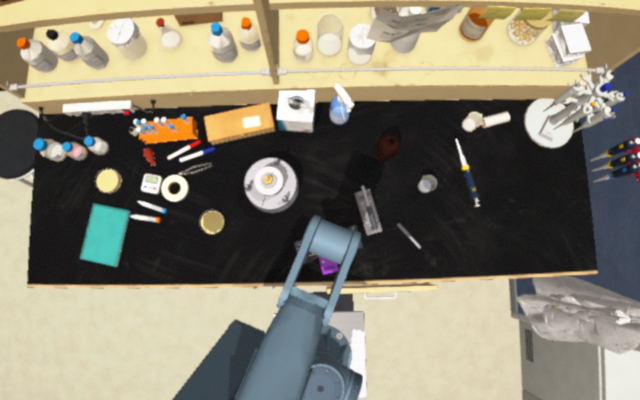

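Run:
```python
from avg import *
a=avg("scene",10)
enh(a,"z1.png",265,145,340,200,10,1.5,(60,255))
```

```text
(no output)
```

View pics/z1.png

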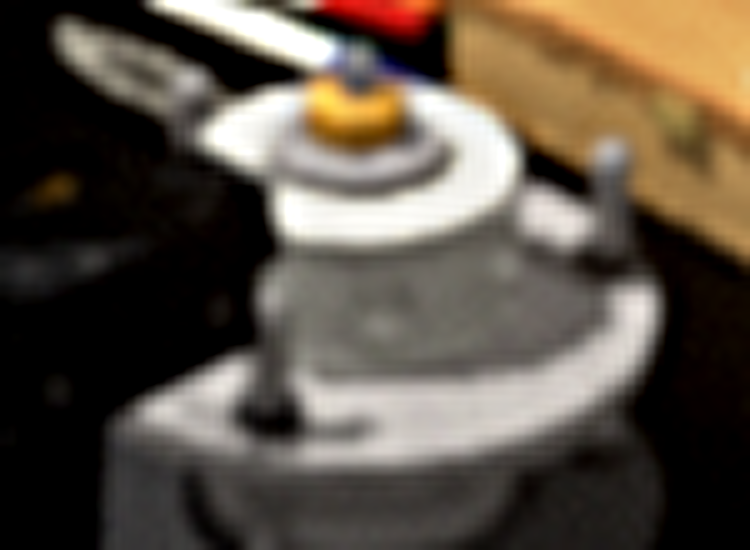

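Call:
{"op": "step_arm", "data": {
  "plan": [-0.01,0.045,0,0,0,0,-0.01,0.045,0,0,0,0,-0.01,0.045,0,0,0,0,-0.01,0.045,0,0,0,0,-0.01,0.045,0,0,0,0,-0.01,0.045,0,0,0,0,-0.01,0.045,0,0,0,0,-0.01,0.045,0,0,0,0]
}}

```text
time: 46.35
ee_pos: [285.0, 317.3, 271.5]
orientation: [-0.196, 1.561, 0.196]
force: [0.2, -0.8, -0.3]
finger_gap: 1.001
```

Run:
```python
from avg import *
import pickle
from v2 import *
a=avg("scene",10); enh(a,"z2.png",265,145,340,200,10,1.5,(60,255))
a0,b0=pickle.load(open("av0.pkl","rb"))
b=avg("top",6); enh(b,"z2t.png",345,175,395,245,8,1.5)
P=onz(f,un([(140,92),(189,250),(240,432)],345,175,8),50); d=P[0]-P[2]; print(P,np.arctan2(d[1],d[0]))
o=np.array([502,-187.7]); ps=.237; Rm=np.array([[np.cos(ps),np.sin(ps)],[-np.sin(ps),np.cos(ps)]])
h=(P[0][:2]-118*np.array([np.cos(ps),np.sin(ps)])+P[1][:2]-42*np.array([np.cos(ps),np.sin(ps)]))/2; print(Rm@(h-o),bot.sense()["time"])
```

```text
[[ 588.65464354 -165.95048228   50.        ]
 [ 517.91948319 -184.45262621   50.        ]
 [ 437.62622962 -203.2237745    50.        ]] 0.2419613906387092
[-27.21209933   0.10750927] 47.15
```

View pics/z2.png

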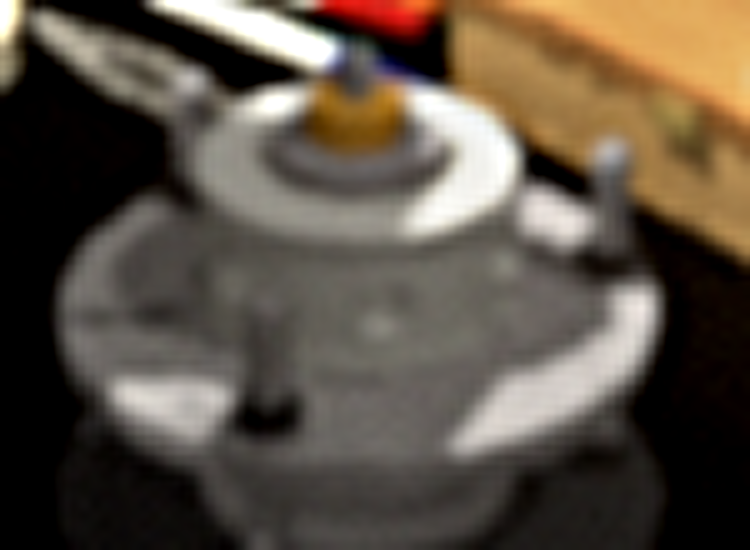

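View pics/z2t.png

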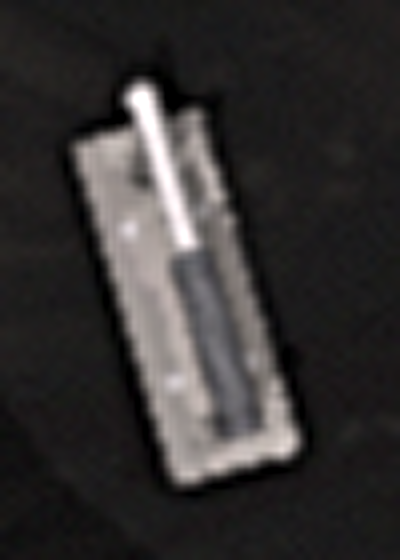

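Run:
```python
from station import bot
s=bot.sense(); print(s["time"],s["force"],abs(s["dq"]).max()); print(bot.sign_off())
```

```text
47.15 [0.90632539 0.48492564 0.06825572] 0.0045567544138705686
the job is handed in; nothing more can be done
None
```

I screwed the collar home with the bar in two strokes, using two neighbouring holes, then laid the bar back on the grey rest. The job was handed in at about 47 s with the gripper open and touching nothing; no verdict is given.

**Collar:** I am confident it is home, from these checks:
- **Turn:** The hole marks in the images moved about 100° in all. I had estimated about 98.5° to go from the black lines at the start.
- **Stop:** At the end the handle force rose from 6 N to 12 N while the collar barely turned (about 0.8°). The bar was still at the bottom of its hole, and by my geometry about 10 mm clear of the stud.
- **Hole direction:** The driven hole ended about 32–33° clockwise of the vessel's -x direction; 32° is expected at home.
- **Not confirmed:** The picture is too blurred to see the two black lines meet.

**Bar:** By the top camera it lies in both notches. The handle centre is about 27 mm behind the rest's origin, 0.1 mm off its axis, and the bar is aligned to within 0.01 rad. It lies a few mm further back than it did at first.

**Bystanders:** The bottle, beaker and petri dish look unmoved in the last top picture; I checked this by eye only.

**What went wrong or disagreed:**
- **Lead:** The bar first ran about 22° ahead of its hole instead of the expected 7–12°. I put this down to it sitting too shallow, backed off once and reseated it on the hole's floor, after which it ran about 14–18° ahead.
- **Refused move:** One move call was refused for a stray number and repeated correctly.

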